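Clear the optics bench: optics under the dust cover, post and vial to their racks

ROBOT

A 6-joint arm with a two-finger parallel gripper is mounted at the origin on a cart in front of the work surface, level with it; the furniture and walls round the work are solid. World frame = base frame: x ahead of the robot, y to its left, z up, the work surface at z = 0. Lengths are in m, angles in rad, forces in N, time in s.
With the tool pointing down it reaches from about 0.375 to 0.9 m from the base axis. Payload 3.1 kg.
Tool frame: the origin (TCP) lies midway between the tips of the shut fingers; the grasp point (between the pads) lies 19 mm behind it; x points along the fingers, y is the direction in which the jaws open and shut, and the axes are right-handed (so a half turn about x gives the same grasp; the last joint's range is limited). The gripper opens to 85 mm and grips with 20 to 120 N. Pads are 22 mm wide; open, the fingers measure 114 mm over their backs; the gripper's body (76 mm by 85 mm) begins 54 mm behind the grasp point. The pads swing forward as they close: fully open they stand 13 mm farther back than shut.
Start: joints at [1.089, 0.527, 1.433, -0, 1.181, -0.178], TCP at [0.186, 0.597, 0.231] pointing down, gripper open.
Joint ranges: [-3.08, 3.08], [-0.75, 2.2], [0.22, 2.44], [-1.43, 4.57], [0, 2.65], [-2.85, 2.85]. Speed limits (rad/s): [2.79, 2.79, 3.14, 3.14, 3.14, 3.14].

INTERFACE

Orientations are given as a unit quaternion [x, y, z, w].
In Python, from station import manip gives the robot as it stands.
- The arm moves only by the tool carry_out, never from a script. Its argument "commands" is a list that holds one entry, the list of rows, each a list of 7 numbers: the shift along the tool's x, y, z in units of 25 mm (1.0 is 25 mm), then the turn, a rotation vector about the tool's x, y, z in units of 5 degrees (1.0 is 5 degrees), then the finger opening in mm, from 0 to 85.4. A call has exactly 5 rows; each row is the pose to reach, as a shift and turn from the pose commanded when the call began, along the tool's axes at that moment; what a row does not reach only later rows make up. A row lasts 1/10 s, in which the tool goes at most 50 mm and 8.59 degrees, less where a joint would pass 70% of its speed; a pose out of reach is approached as far as the arm can. A call with a gripper value outside its range is refused whole. The fingers move at their own pace and stop on an object; "force" is the grip in N (left out, the last holds). Time passes only in rows, so rows that repeat a pose let the fingers close, or fill a call up. It gives the time, the measured TCP pose, the force and the opening at its end, in the units of the state.
- manip.sense(): the state, without advancing time (a new reading comes with each control period).
- manip.snapshot(name): name is "scene" or "top" or "wrist"; returns a dict with "image" (384x512x3 uint8, red, green, blue), "fx", "fy", "cx", "cy" (pixels), "rvec" (rotation vector, rad) and "tvec" (3), from world to camera coordinates, as OpenCV has them. Camera axes: x right, y down, z forward; pixel columns grow to the right and rows downward; lengths in m; the calibration is good to about 2 mm. A picture is of the moment at which its call begins. There is no depth.
- manip.sign_off(): hands the job in, once; it reports no verdict.
The state is a dict: "t": time; "q": joint angles; "qd": joint speeds; "tau": joint torques, N m; "tcp_pos": TCP position; "tool_rot": TCP orientation; "force": force on the tool from outside, world axes, zero at the start; "ft_torque": the same for the moment, N m; "finger_gap": opening from 0.0 (shut) to 1.0 (fully open).
Only numpy, scipy, OpenCV 4.12 (cv2) and the standard library are available. Lean on these libraries where they do the work, as an engineer would, in place of code of your own. Each camera call takes 0.05 s, during which the arm holds its last target.

TASK

Clear away after the measurement: stand the loose tall post in the free cell of the wooden post rack, the white-capped vial in the free cell of the blue vial rack, and the lens mount and the mirror mount on the two felt pads of the black dust tray, one near the middle of each pad, whichever way round. Once both optics stand there, put the clear dust cover over them so that it sits flat on the tray's floor inside the rim. Leave everything upright, never tip the optics over, and set the optics and the cover down gently rather than dropping them; mind the instrument shelf that hangs 0.63 m above the back half of the worktop.

Things in the scene. Friction and masses are not known exactly. Their poses are not given: they have to be found in the camera images.
- lens_center (a point): Loose lens mount: clear lens in an upright black ring (30 mm across, 10 mm thick, from 35 to 66 mm above the underside) on a short post and round 32 mm foot; 66 mm tall, 90 g. Point: on its vertical axis, 33 mm above its underside. z up, x the optical axis, y in the plane of the lens. Take it by the ring's edges (across y, 30 mm), not the glass.
- mirror_center (a point): Loose mirror mount: two square black plates 40 x 40 mm, one behind the other (21 mm thick together, 30 to 70 mm above the underside), round mirror, brass adjusters behind, on a short post and round foot; 70 mm tall, 140 g. Point: 35 mm above its underside, mid-thickness of the plates. z up, x normal to the mirror, y along the plates' width. Take the side edges (across y, 40 mm).
- post_center (a point): Loose bare steel optical post, a plain cylinder 12.7 mm across and 75 mm tall, standing on end, 73 g. It is the tallest bare post; the shorter ones belong to the post rack. The point is its centre, 37.5 mm above its foot; z along the post, up. (Where it or others stand at the back, mind the shelf above: underside 636 mm over the worktop, front edge at x = 0.59 m.)
- vial_center (a point): Loose amber glass vial with a WHITE cap, 27 mm across, 60 mm tall, standing, 20 to 35 g. The point is on its axis, 30 mm above its underside; z is up. Grasp the glass body from the sides, not the cap (the body is solid up to 50 mm above the underside).
- cover_handle (a point): Loose clear dust cover, a box open below, grey lower edge, 86 (x) x 150 (y) mm outside, 85 mm tall without handle; inside 80 x 144 mm, 82 mm high; 200 to 330 g. On top a black bar handle on two stand-offs, 14 wide (x), 70 long (y), 14 mm thick. Point: the bar's centre, 112 mm above the cover's lower edge, 27 mm above its flat top; z up, y along the bar.
- dust_tray: Fixed flat black tray, 108 (x) x 172 (y) mm. Origin: centre of its underside; z up. Floor 6 mm above the origin; edge rim 5 mm wide, its top at 12 mm. Inside the rim 98 x 162 mm: the cover stands in it on the floor with 6 mm to spare each side (bar centre then 118 mm above the origin). Two flat round grey felt pads, 52 mm across, centred at x = 0, y = +37 and -37 mm.
- post_rack: Fixed wooden rack for bare posts, 96 (x) x 34 (y) x 18 mm high, three square 28 mm cells in a row along x, cell floors 3 mm above the origin. Origin: centre of its underside; z up. Shorter posts (30 and 50 mm) are stored at x = 0 and x = +31 mm; the free cell's centre is x = -31 mm, y = 0. Fingers closing across the row (along y) clear them.
- vial_rack: Fixed low blue plastic rack for vials, 89 (x) x 46 (y) x 12 mm high, two square 40 mm cells side by side along x, cell floors 3 mm above the origin. Origin: centre of its underside; z up. A vial with a BLACK cap is stored at x = +21.5 mm; the free cell's centre is x = -21.5 mm, y = 0. Fingers closing across the row (along y) clear the stored vial.

How it is judged:
By the outcome, as a careful person would: the job done as asked, in the order asked, and still so for the second after the job is handed in, with the robot touching nothing.
It also fails if it takes over 120 s, if anything falls off the work surface, if the arm or the gripper's body presses on something with over 40 N, if the wrist force passes 120 N, or if a joint passes its speed limit or range.

## Working session

There is one attempt and no reset: what is moved stays moved. The work goes in short steps, Python scripts to look and compute and a tool call to move; the robot and the scene stay as the last step left them, time stands still between calls to the robot, and variables do not carry over. Pictures are saved under pics/ and viewed, and the job is handed in when it is done.

Besides the shell and the picture viewer there is one more tool, called after ">>>" by a JSON object that holds its "op" and its "data", one argument or row to a line. carry_out: Moves the arm, as the interface text tells. Its arguments: {"type":"object","properties":{"commands":{"type":"array"},"force":{"type":"number"}},"required":["commands"]}

```bash
ls -la; mkdir -p pics; cat > h.py <<'E'
import numpy as np,cv2,sys
from scipy.spatial.transform import Rotation as R
from station import manip
def snap(n,tag):
    s=manip.snapshot(n); cv2.imwrite(f'pics/{tag}.png',s['image'][:,:,::-1]); np.savez(f'pics/{tag}.npz',**s); return s
def load(tag): return dict(np.load(f'pics/{tag}.npz'))
def ray(s,u,v):
    Rm=cv2.Rodrigues(np.asarray(s['rvec'],float))[0]; t=np.asarray(s['tvec'],float).ravel()
    d=Rm.T@np.array([(u-s['cx'])/s['fx'],(v-s['cy'])/s['fy'],1.]); return -Rm.T@t, d/np.linalg.norm(d)
def onplane(s,u,v,z):
    c,d=ray(s,u,v); return c+d*(z-c[2])/d[2]
def tri(obs):
    A=np.zeros((3,3));b=np.zeros(3)
    for s,u,v in obs:
        c,d=ray(s,u,v);P=np.eye(3)-np.outer(d,d);A+=P;b+=P@c
    p=np.linalg.solve(A,b)
    return p,[float(np.linalg.norm((np.eye(3)-np.outer(d,d))@(p-c))) for c,d in [ray(*o) for o in obs]]
def proj(s,p):
    return cv2.projectPoints(np.array([p],float),np.asarray(s['rvec'],float),np.asarray(s['tvec'],float),np.array([[s['fx'],0,s['cx']],[0,s['fy'],s['cy']],[0,0,1.]]),None)[0].ravel()
E
python3 - <<'E'
from h import *
st=manip.sense(); print({k:np.round(v,3).tolist() for k,v in st.items()})
for n in ['scene','top','wrist']:
    s=snap(n,n+'0'); print(n,s['fx'],s['cx'],s['cy'],ray(s,s['cx'],s['cy']))
E
```

```text
total 12
drwxr-xr-x  3 agent agent 4096 Dec  6 07:00 .
drwxr-xr-x 23 root  root  4096 Dec  6 07:00 ..
drwxr-xr-x  2 agent agent 4096 Dec  6 07:00 pics
{'t': 0.0, 'q': [1.089, 0.528, 1.434, 0.0, 1.181, -0.178], 'qd': [0.002, 0.0, 0.0, -0.001, 0.001, 0.001], 'tau': [-0.0, -44.234, -17.803, -0.0, 0.008, -0.0], 'tcp_pos': [0.186, 0.596, 0.23], 'tool_rot': [0.106, 0.699, -0.107, 0.699], 'force': [0.5, -0.028, 0.159], 'ft_torque': [-0.005, 0.008, 0.007], 'finger_gap': 1.002}
scene 416.5135241078032 259.0350020725275 193.1380601733986 (array([ 0.0874037 , -0.68448511,  0.52597785]), array([ 0.5138316 ,  0.71848896, -0.46877575]))
top 474.1024386953829 256.2667052734654 196.13492566012468 (array([0.43308937, 0.00424361, 1.25031525]), array([ 0.11983129, -0.01838285, -0.99262406]))
wrist 326.1031311886609 260.2951850649582 191.06480028563664 (array([0.12017229, 0.61792785, 0.37382577]), array([ 0.26020046, -0.08335268, -0.96195013]))
```

View pics/scene0.png

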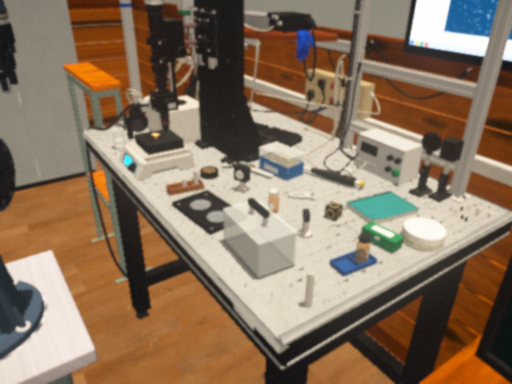

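View pics/top0.png

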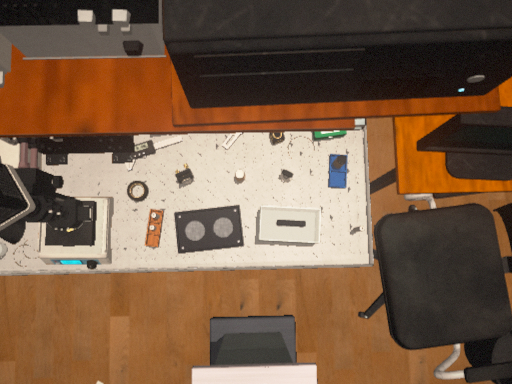

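View pics/wrist0.png

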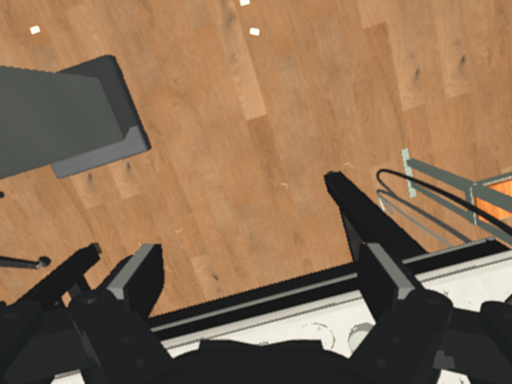

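```bash
python3 - <<'E'
from h import *
s=load('top0')
for p in [(0,0,0),(.186,.596,.23),(.4,0,0),(.59,0,.636),(.59,0.3,.636)]: print(p,proj(s,p),proj(load('scene0'),p))
im=cv2.imread('pics/top0.png')
c=im[120:275,110:380]; cv2.imwrite('pics/topc.png',cv2.resize(c,None,fx=2.9,fy=2.9,interpolation=cv2.INTER_CUBIC))
im=cv2.imread('pics/scene0.png')
cv2.imwrite('pics/sca.png',cv2.resize(im[140:300,120:320],None,fx=3.7,fy=3.7,interpolation=cv2.INTER_CUBIC))
cv2.imwrite('pics/scb.png',cv2.resize(im[170:320,250:450],None,fx=3.9,fy=3.9,interpolation=cv2.INTER_CUBIC))
E
```

```text
(0, 0, 0) [254.75726609 427.38121405] [-25.41460357 324.26932798]
(0.186, 0.596, 0.23) [-36.68410913 382.4176896 ] [11.38696856 93.08103015]
(0.4, 0, 0) [250.84832099 266.29670929] [191.31284906 246.67932003]
(0.59, 0, 0.636) [249.27448595 134.32915268] [ 271.09525581 -102.00266065]
(0.59, 0.3, 0.636) [ 21.07134615 139.22547992] [189.75047453 -86.05811926]
```

View pics/topc.png

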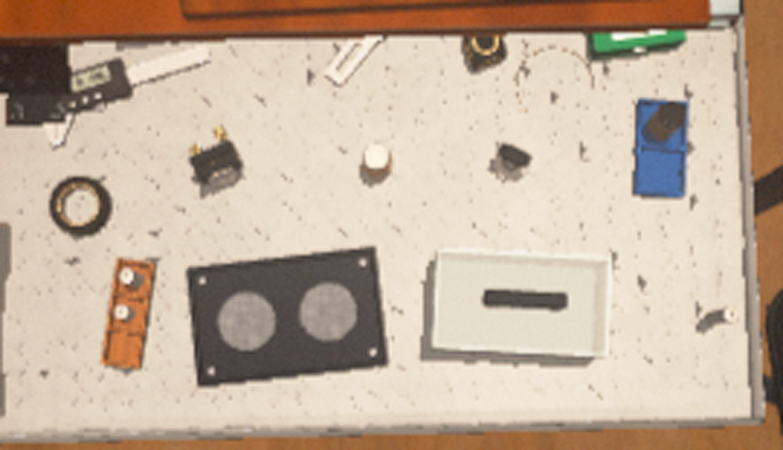

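View pics/sca.png

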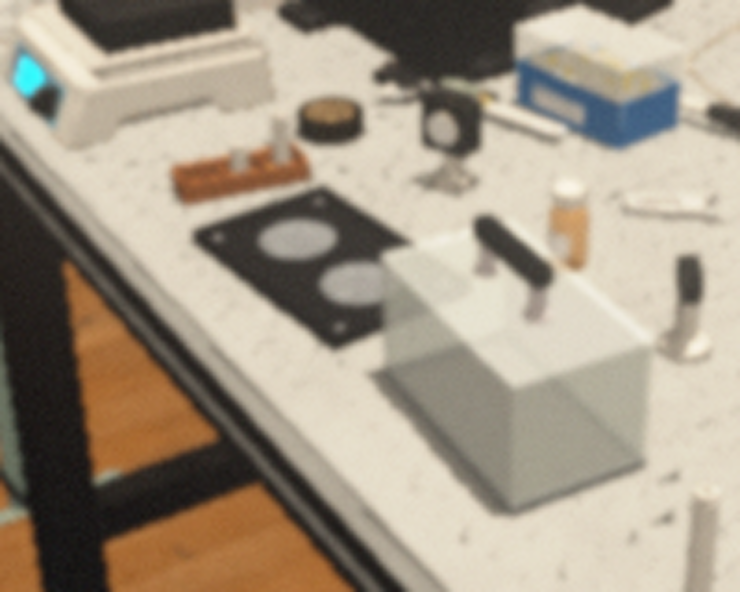

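View pics/scb.png

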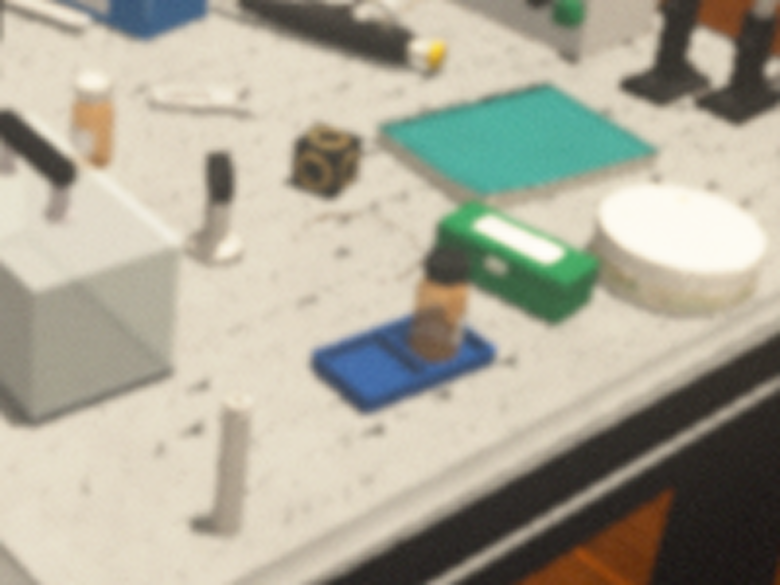

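```bash
python3 - <<'E'
from h import *
s=load('top0')
f=lambda u,v:((u+.5)/2.9-.5+110,(v+.5)/2.9-.5+120)
def P(n,u,v,z): print(n,np.round(onplane(s,*f(u,v),z),4))
P('post top',732,315,.075);P('postfoot',703,327,0);P('vial',376,157,.06);P('lens top',513,154,.064);P('mirror',215,158,.07)
for c in [(187,269),(374,248),(387,366),(200,385)]:P('tray',*c,.012)
for c in [(246,321),(328,311)]:P('pad',*c,.006)
for c in [(120,258),(157,262),(139,368),(103,364)]:P('prack',*c,.018)
for c in [(638,98),(690,102),(684,197),(632,194)]:P('vrack',*c,.012)
for c in [(483,297),(567,300)]:P('handle',*c,.119)
for c in [(437,247),(613,250),(608,357),(431,348)]:P('cov',*c,.085)
for c in [(80,205)]:P('ring',*c,.0)
w=load('wrist0'); Rm=cv2.Rodrigues(w['rvec'])[0]; st=manip.sense()
RT=R.from_quat(st['tool_rot']).as_matrix(); c=-Rm.T@w['tvec'].ravel()
print('cam in tool',RT.T@(c-st['tcp_pos']),'\n',RT.T@Rm.T,'\n',RT)
E
```

```text
post top [ 0.4882 -0.2784  0.075 ]
postfoot [ 0.4814 -0.2694  0.    ]
vial [0.635  0.0238 0.06  ]
lens top [ 0.6342 -0.0962  0.064 ]
mirror [0.6357 0.1632 0.07  ]
tray [0.5449 0.197  0.012 ]
tray [0.5598 0.0282 0.012 ]
tray [0.4533 0.0188 0.012 ]
tray [0.4407 0.1859 0.012 ]
pad [0.497  0.1451 0.006 ]
pad [0.5042 0.0711 0.006 ]
prack [0.5557 0.2559 0.018 ]
prack [0.5513 0.2228 0.018 ]
prack [0.4571 0.239  0.018 ]
prack [0.4614 0.2709 0.018 ]
vrack [ 0.6925 -0.2174  0.012 ]
vrack [ 0.6876 -0.2652  0.012 ]
vrack [ 0.5996 -0.2553  0.012 ]
vrack [ 0.6035 -0.2079  0.012 ]
handle [ 0.5061 -0.0628  0.119 ]
handle [ 0.5019 -0.132   0.119 ]
cov [ 0.5519 -0.0269  0.085 ]
cov [ 0.5456 -0.177   0.085 ]
cov [ 0.4549 -0.169   0.085 ]
cov [ 0.4663 -0.0195  0.085 ]
ring [0.607  0.2961 0.    ]
cam in tool [-0.14327891  0.00096911 -0.06946246] 
 [[ 2.32355338e-04 -2.73482293e-01  9.61877010e-01]
 [ 9.99999886e-01 -3.37470316e-04 -3.37514531e-04]
 [ 4.16909186e-04  9.61876978e-01  2.73482183e-01]] 
 [[-7.69421658e-04  2.98181327e-01  9.54508934e-01]
 [-1.54178490e-03  9.54507728e-01 -2.98182193e-01]
 [-9.99998515e-01 -1.70107530e-03 -2.74687452e-04]]
```

```bash
cat >> h.py <<'E'
def plan(p,yaw=0.):
    st=manip.sense(); Rt=R.from_quat(st['tool_rot']); a=np.radians(yaw)
    y=np.array([-np.sin(a),np.cos(a),0]); x=np.array([0,0,-1.]); T=R.from_matrix(np.stack([x,y,np.cross(x,y)],1))
    d=Rt.inv().apply(np.array(p)-st['tcp_pos'])/.025; r=np.degrees((Rt.inv()*T).as_rotvec())/5
    print('t',round(float(st['t']),2),'tcp',np.round(st['tcp_pos'],4),'shift',np.round(d,3),'turn',np.round(r,3),'dist',round(float(np.linalg.norm(d)*25),1),'gap',round(float(st['finger_gap']),3),'F',np.round(st['force'],2))
E
python3 -c "
from h import *
plan((.43,.1,.26),0)"
```

```text
t 0.15 tcp [0.1861 0.5961 0.2305] shift [ -1.156 -16.033  15.23 ] turn [-3.47  -0.006  0.019] dist 553.6 gap 0.998 F [-0.07  0.36 -0.37]
```

>>> {"op": "carry_out", "data": {
  "commands": [
    [[-0.1,-1.2,1.1,-0.3,0,0,85],[-0.2,-2.6,2.5,-0.7,0,0,85],[-0.3,-4,3.8,-1,0,0,85],[-0.5,-5.4,5.1,-1.3,0,0,85],[-0.6,-6.8,6.4,-1.6,0,0,85]]
  ]
}}

```text
t: 0.65
tcp_pos: [0.2888, 0.3849, 0.2464]
tool_rot: [0.057, 0.705, -0.057, 0.705]
force: [0.5, -0.2, -0.2]
finger_gap: 1.0
```

```bash
python3 -c "
from h import *
plan((.43,.1,.26),0)"
```

```text
t 0.65 tcp [0.2888 0.3849 0.2464] shift [ -0.54  -10.342   7.405] turn [-1.849  0.004 -0.   ] dist 318.3 gap 1.0 F [ 0.5  -0.15 -0.23]
```

>>> {"op": "carry_out", "data": {
  "commands": [
    [[-0.1,-1.6,1.1,-0.3,0,0,85],[-0.2,-3.2,2.2,-0.7,0,0,85],[-0.3,-4.8,3.3,-1,0,0,85],[-0.4,-6.4,4.5,-1.3,0,0,85],[-0.5,-8,5.7,-1.6,0,0,85]]
  ]
}}

```text
t: 1.15
tcp_pos: [0.3968, 0.1644, 0.259]
tool_rot: [0.008, 0.707, -0.008, 0.707]
force: [0.3, -0.5, -1.2]
finger_gap: 0.995
```

```bash
python3 -c "
from h import *
plan((.43,.1,.26),0)"
```

```text
t 1.15 tcp [0.3968 0.1644 0.259 ] shift [-0.041 -2.545  1.386] turn [-0.255  0.003 -0.002] dist 72.5 gap 0.995 F [ 0.34 -0.49 -1.2 ]
```

>>> {"op": "carry_out", "data": {
  "commands": [
    [[0,-0.6,0.3,0,0,0,85],[0,-1.2,0.6,0,0,0,85],[0,-1.4,0.7,0,0,0,85],[0,-1.4,0.7,0,0,0,85],[0,-1.4,0.7,0,0,0,85]]
  ]
}}

```text
t: 1.65
tcp_pos: [0.4125, 0.1314, 0.2587]
tool_rot: [0.008, 0.707, -0.008, 0.707]
force: [1.0, -0.2, 0.8]
finger_gap: 0.996
```

```bash
python3 -c "
from h import *
plan((.43,.1,.26),0)
snap('wrist','w1')
cv2.imwrite('pics/w1b.png',cv2.resize(cv2.imread('pics/w1.png'),None,fx=1.55,fy=1.55,interpolation=cv2.INTER_CUBIC))"
```

```text
t 1.65 tcp [0.4125 0.1314 0.2587] shift [-0.054 -1.238  0.727] turn [-0.265 -0.008 -0.004] dist 35.9 gap 0.996 F [ 0.98 -0.2   0.76]
```

View pics/w1b.png

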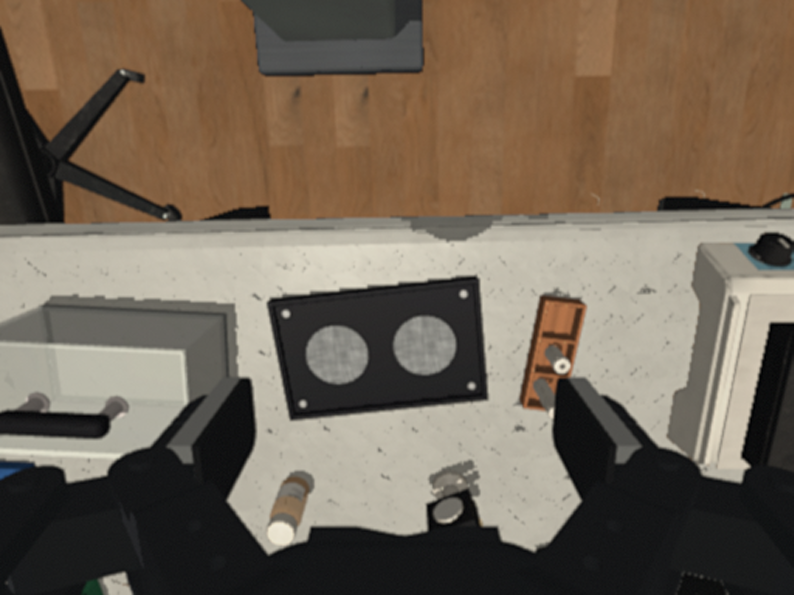

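```bash
cat >> h.py <<'E'
def blobs(s,mask,amin=30):
    n,l,st,ce=cv2.connectedComponentsWithStats(mask.astype(np.uint8),connectivity=8)
    return [(l==i,st[i],ce[i]) for i in range(1,n) if st[i][4]>=amin]
def rect(s,m,z):
    c=max(cv2.findContours(m.astype(np.uint8),cv2.RETR_EXTERNAL,cv2.CHAIN_APPROX_NONE)[0],key=cv2.contourArea)[:,0]
    p=np.array([onplane(s,u,v,z)[:2] for u,v in c]); r=cv2.minAreaRect((p*1000).astype(np.float32)); return r,p
E
python3 - <<'E'
from h import *
pads={}
for t in ['w1','top0','scene0']:
    s=load(t); im=s['image']; hsv=cv2.cvtColor(im,cv2.COLOR_RGB2HSV).astype(int)
    # region of tray
    q=np.array([proj(s,p) for p in [(.545,.197,.01),(.56,.028,.01),(.453,.019,.01),(.441,.186,.01)]])
    roi=np.zeros(im.shape[:2],np.uint8); cv2.fillConvexPoly(roi,q.astype(np.int32),1); roi=cv2.erode(roi,np.ones((5,5)))>0
    m=(hsv[...,2]>85)&roi
    bl=[b for b in blobs(s,m,60)]
    print(t,[(b[1][4],b[2]) for b in bl]); 
    pads[t]=sorted([b[2] for b in bl],key=lambda c:c[0])
    dark=(hsv[...,2]<75)
    dark=cv2.morphologyEx(dark.astype(np.uint8),cv2.MORPH_OPEN,np.ones((3,3)))
    c=proj(s,(.5,.108,.006))
    for b in blobs(s,dark,500):
        if b[0][int(c[1]),int(c[0])]: print('tray',rect(s,b[0],.012)[0])
    br=(hsv[...,0]<14)&(hsv[...,1]>120)
    c=proj(s,(.506,.247,.018))
    for b in blobs(s,br,100):
        if np.hypot(*(b[2]-c))<25: print('prack',rect(s,b[0],.018)[0],b[1])
    bb=(hsv[...,0]>95)&(hsv[...,0]<125)&(hsv[...,1]>120)
    c=proj(s,(.645,-.236,.012))
    for b in blobs(s,bb,100):
        if np.hypot(*(b[2]-c))<25: print('vrack',rect(s,b[0],.012)[0],b[1])
for i in range(2):
    # order by image col: top: left=+y ; wrist right=+y
    w=pads['w1'];tp=pads['top0']
    print('pad',tri([(load('w1'),*w[i]),(load('top0'),*tp[-1-i])]),onplane(load('w1'),*w[i],.006),onplane(load('top0'),*tp[-1-i],.006))
E
```

```text
w1 [(np.int32(1217), array([273.54313887, 222.30402629])), (np.int32(1200), array([216.98166667, 228.365     ]))]
tray ((499.63116455078125, 110.87919616699219), (109.05694580078125, 169.90187072753906), 5.187219142913818)
prack ((505.2262268066406, 250.87315368652344), (36.64319610595703, 97.0316390991211), 81.52699279785156) [ 336  191   42   73 1481]
top0 [(np.int32(638), array([224.29623824, 222.18338558])), (np.int32(361), array([194.50415512, 230.033241  ]))]
prack ((506.0353698730469, 249.258056640625), (33.677490234375, 94.45960235595703), 81.774169921875) [145 209  18  38 389]
vrack ((635.2042846679688, -234.34495544433594), (37.25120162963867, 61.251277923583984), 87.44242858886719) [330 163  15  24 209]
scene0 [(np.int32(216), array([199.95833333, 204.27777778])), (np.int32(373), array([221.54691689, 214.94369973]))]
tray ((495.9328918457031, 98.72325897216797), (106.68061065673828, 172.568603515625), 4.1554388999938965)
prack ((501.1922302246094, 234.22885131835938), (52.320884704589844, 94.53022766113281), 81.00775146484375) [167 181  36  13 252]
vrack ((642.630615234375, -242.08013916015625), (41.175559997558594, 83.01631164550781), 84.79582214355469) [333 258  42  15 271]
pad (array([ 0.51875692,  0.0685538 , -0.02767457]), [6.435631215932271e-06, 6.43563121597858e-06]) [0.50502828 0.07368341 0.006     ] [0.51649638 0.06685386 0.006     ]
pad (array([0.49820865, 0.14636646, 0.00540962]), [0.0012605656030078693, 0.001260565603007887]) [0.49832105 0.14757017 0.006     ] [0.49788647 0.14506362 0.006     ]
```

>>> {"op": "carry_out", "data": {
  "commands": [
    [[0,-1.2,0,0,0,0,85],[0,-3,0,0,0,0,85],[0,-5,0,-0.1,0,0,85],[0,-7,0,-0.2,0,0,85],[0,-9,0,-0.3,0,0,85]]
  ]
}}

```text
t: 2.2
tcp_pos: [0.4076, -0.0948, 0.259]
tool_rot: [-0.002, 0.707, 0.002, 0.707]
force: [1.8, -0.2, 1.2]
finger_gap: 0.994
```

>>> {"op": "carry_out", "data": {
  "commands": [
    [[0,-2,-0.1,0,0,0,85],[0,-4,-0.2,0,0,0,85],[0,-5,-0.2,0,0,0,85],[0,-5,-0.2,0,0,0,85],[0,-5,-0.2,0,0,0,85]]
  ]
}}

```text
t: 2.7
tcp_pos: [0.403, -0.2182, 0.2585]
tool_rot: [-0.0, 0.707, 0.001, 0.707]
force: [-0.1, 0.8, 1.0]
finger_gap: 0.995
```

```bash
python3 -c "
from h import *
plan((.43,-.22,.26),0)
snap('wrist','w2')
cv2.imwrite('pics/w2b.png',cv2.resize(cv2.imread('pics/w2.png'),None,fx=1.55,fy=1.55,interpolation=cv2.INTER_CUBIC))"
```

```text
t 2.7 tcp [ 0.403  -0.2182  0.2585] shift [-0.061 -0.074  1.081] turn [ 0.03  -0.009 -0.017] dist 27.1 gap 0.995 F [-0.11  0.81  1.01]
```

View pics/w2b.png

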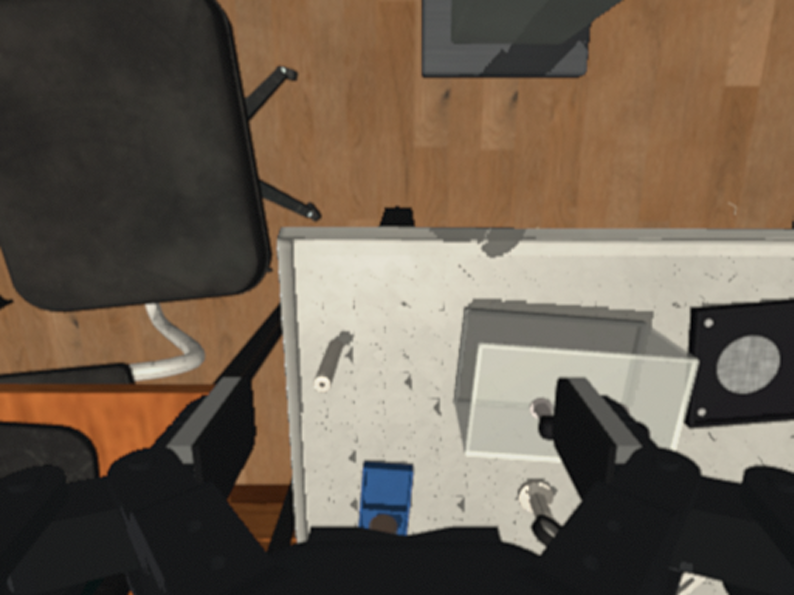

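```bash
python3 - <<'E'
from h import *
w=load('w2');t=load('top0');c=load('scene0')
g=lambda u,v,k,ox=0,oy=0:((u+.5)/k-.5+ox,(v+.5)/k-.5+oy)
o=[(w,*g(322,383,1.55)),(t,*g(732,315,2.9,110,120)),(c,*g(237,402,3.9,250,170))]
print('top',tri(o),tri(o[:2]),onplane(*o[0],.075),onplane(*o[2],.075))
print('foot',onplane(w,*g(344,339,1.55),0), onplane(c,*g(229,531,3.9,250,170),0))
# vial rack
im=w['image'];hsv=cv2.cvtColor(im,cv2.COLOR_RGB2HSV).astype(int)
b=(hsv[...,0]>95)&(hsv[...,0]<125)&(hsv[...,1]>120)
for m in blobs(w,b,150): print(m[1],m[2])
for q in [(362,461),(413,464)]: print('vrack corner',onplane(w,*g(*q,1.55),.012))
E
```

```text
top (array([ 0.48933134, -0.27678336,  0.07478275]), [0.0024604085986252894, 0.0020192609513860465, 0.0007775661262985749]) (array([ 0.48758487, -0.27509356,  0.08157639]), [0.0017170289799467128, 0.0017170289799468285]) [ 0.49028162 -0.27451995  0.075     ] [ 0.48892106 -0.27799304  0.075     ]
foot [ 0.48542591 -0.26726194  0.        ] [ 0.49087988 -0.27869807  0.        ]
[ 232  298   34   48 1159] [248.74719586 318.13459879]
vrack corner [ 0.59562655 -0.25333293  0.012     ]
vrack corner [ 0.59861007 -0.20826371  0.012     ]
```

```bash
python3 -c "
from h import *
plan((.489,-.2765,.11),0)"
```

```text
t 2.75 tcp [ 0.4028 -0.2175  0.2585] shift [ 5.933 -2.384  3.444] turn [ 0.044 -0.012 -0.019] dist 181.6 gap 1.0 F [ 0.33 -0.7  -0.04]
```

>>> {"op": "carry_out", "data": {
  "commands": [
    [[0.9,-0.6,0.9,0,0,0,50],[2.2,-1.2,1.8,0,0,0,50],[3.5,-1.8,2.6,0,0,0,50],[4.8,-2.2,3.2,0,0,0,50],[5.9,-2.4,3.4,0,0,0,50]]
  ]
}}

```text
t: 3.25
tcp_pos: [0.4902, -0.2774, 0.1098]
tool_rot: [-0.002, 0.707, 0.002, 0.707]
force: [0.1, -0.7, -0.1]
finger_gap: 0.585
```

>>> {"op": "carry_out", "data": {
  "commands": [
    [[0,0,0,0,0,0,50],[0,0,0,0,0,0,50],[0,0,0,0,0,0,50],[0,0,0,0,0,0,50],[0,0,0,0,0,0,50]]
  ]
}}

```text
t: 3.75
tcp_pos: [0.4887, -0.2791, 0.1129]
tool_rot: [-0.002, 0.706, 0.0, 0.708]
force: [-0.7, -0.1, -0.2]
finger_gap: 0.581
```

```bash
python3 -c "
from h import *
plan((.489,-.2765,.033),0)
s=snap('wrist','w3'); print(proj(s,(.489,-.2765,.075)),proj(s,(.489,-.2765,.0)))"
```

```text
t 3.75 tcp [ 0.4887 -0.2791  0.1129] shift [3.196 0.108 0.007] turn [0.033 0.022 0.02 ] dist 79.9 gap 0.581 F [-0.66 -0.09 -0.21]
[263.02408209 220.04250388] [262.45345909 186.79754676]
```

View pics/w3.png

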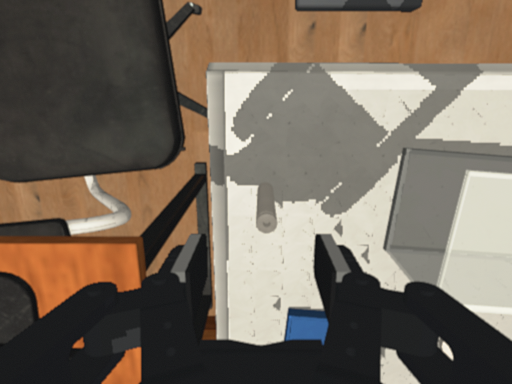

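```bash
python3 -c "
from h import *
s=load('w3'); print(onplane(s,266,226,.075),onplane(s,264.5,187,0.))
w=load('w2'); print(tri([(s,266,226),(w,207.6,246.9),(load('scene0'),310.6,273)]))
for i in range(4): plan((.491,-.2755,.033),0); manip.snapshot('top')"
```

```text
[ 0.49278475 -0.27470815  0.075     ] [ 0.48916588 -0.27483318  0.        ]
(array([ 0.49320794, -0.27486099,  0.0706161 ]), [0.00127661722227216, 0.0008841831610676461, 0.0005274846158655944])
t 3.8 tcp [ 0.4886 -0.2791  0.1126] shift [3.185 0.149 0.093] turn [0.03  0.019 0.016] dist 79.7 gap 0.588 F [-0.21  0.01 -0.12]
t 3.85 tcp [ 0.4885 -0.2791  0.1124] shift [3.175 0.148 0.097] turn [0.029 0.015 0.013] dist 79.5 gap 0.581 F [-0.12 -0.07  0.49]
t 3.9 tcp [ 0.4884 -0.2791  0.1121] shift [3.164 0.146 0.101] turn [0.029 0.011 0.01 ] dist 79.2 gap 0.585 F [0.64 0.54 0.48]
t 3.95 tcp [ 0.4883 -0.2791  0.1119] shift [3.154 0.145 0.106] turn [0.028 0.007 0.006] dist 79.0 gap 0.587 F [-0.47  0.56 -0.4 ]
```

>>> {"op": "carry_out", "data": {
  "commands": [
    [[0.6,0.1,0.1,0,0,0,50],[1.4,0.15,0.1,0,0,0,50],[2.2,0.15,0.1,0,0,0,50],[2.8,0.15,0.1,0,0,0,50],[3.15,0.15,0.1,0,0,0,50]]
  ]
}}

```text
t: 4.5
tcp_pos: [0.4902, -0.2748, 0.0313]
tool_rot: [-0.0, 0.708, 0.001, 0.707]
force: [-0.7, 0.3, 0.4]
finger_gap: 0.588
```

>>> {"op": "carry_out", "data": {
  "commands": [
    [[0,0,0,0,0,0,50],[0,0,0,0,0,0,0],[0,0,0,0,0,0,0],[0,0,0,0,0,0,0],[0,0,0,0,0,0,0]]
  ],
  "force": 40
}}

```text
t: 5.0
tcp_pos: [0.4913, -0.2756, 0.0335]
tool_rot: [-0.001, 0.707, 0.001, 0.708]
force: [-0.7, -0.0, 3.6]
finger_gap: 0.141
```

```bash
python3 -c "
from h import *
plan((.491,-.2755,.033),0)
s=snap('wrist','w4');"
```

```text
t 5.0 tcp [ 0.4913 -0.2756  0.0335] shift [ 0.02   0.005 -0.012] turn [0.031 0.016 0.015] dist 0.6 gap 0.141 F [-0.67 -0.04  3.58]
```

View pics/w4.png

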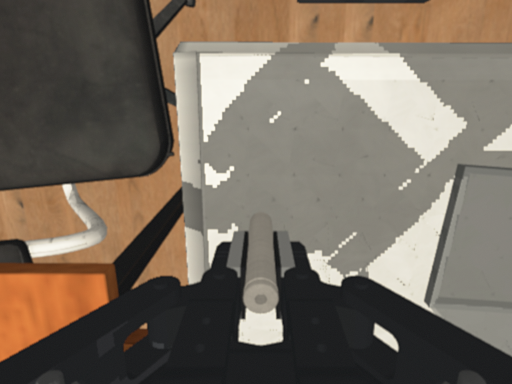

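>>> {"op": "carry_out", "data": {
  "commands": [
    [[-0.5,0,0,0,0,0,0],[-1.5,0,0,0,0,0,0],[-3,0,0,0,0,0,0],[-4.7,0,0,0,0,0,0],[-6.2,0.2,0,0,0,0,0]]
  ]
}}

```text
t: 5.55
tcp_pos: [0.4908, -0.2706, 0.19]
tool_rot: [-0.001, 0.707, 0.0, 0.707]
force: [1.3, -1.0, 0.0]
finger_gap: 0.135
```

>>> {"op": "carry_out", "data": {
  "commands": [
    [[-0.2,1,0,0,0,0,0],[-0.2,2.4,0,0.2,0,0,0],[-0.2,4.2,0,0.4,0,0,0],[-0.2,6,0,0.6,0,0,0],[-0.2,7.8,0,0.8,0,0,0]]
  ]
}}

```text
t: 6.05
tcp_pos: [0.4897, -0.0735, 0.1933]
tool_rot: [0.024, 0.707, -0.024, 0.707]
force: [0.8, 1.0, -1.5]
finger_gap: 0.136
```

```bash
python3 -c "
from h import *
plan((.475,.2545,.17),-8.4)"
```

```text
t 6.05 tcp [ 0.4897 -0.0735  0.1933] shift [ 0.93  13.05  -1.488] turn [ 0.892  0.005 -0.001] dist 329.2 gap 0.136 F [ 0.85  1.03 -1.47]
```

>>> {"op": "carry_out", "data": {
  "commands": [
    [[0,1.8,-0.2,0.2,0,0,0],[0,3.6,-0.4,0.4,0,0,0],[0,5.4,-0.6,0.6,0,0,0],[0,7.2,-0.8,0.7,0,0,0],[0,8.8,-1,0.9,0,0,0]]
  ]
}}

```text
t: 6.55
tcp_pos: [0.4793, 0.1481, 0.1933]
tool_rot: [0.052, 0.705, -0.051, 0.705]
force: [0.4, 0.0, -0.6]
finger_gap: 0.134
```

```bash
python3 -c "
from h import *
plan((.475,.2545,.17),-8.4)"
```

```text
t 6.55 tcp [0.4793 0.1481 0.1933] shift [ 0.931  4.184 -0.789] turn [ 0.01   0.004 -0.003] dist 109.0 gap 0.134 F [ 0.36  0.03 -0.59]
```

>>> {"op": "carry_out", "data": {
  "commands": [
    [[0.1,1.5,-0.3,0,0,0,0],[0.4,2.9,-0.6,0,0,0,0],[0.7,3.8,-0.8,0,0,0,0],[0.9,4.2,-0.8,0,0,0,0],[0.9,4.2,-0.8,0,0,0,0]]
  ]
}}

```text
t: 7.05
tcp_pos: [0.4751, 0.2535, 0.1698]
tool_rot: [0.051, 0.706, -0.051, 0.705]
force: [-0.8, -1.0, -0.5]
finger_gap: 0.138
```

```bash
python3 -c "
from h import *
plan((.475,.2545,.1),-8.4)
s=snap('wrist','w5')
hsv=cv2.cvtColor(s['image'],cv2.COLOR_RGB2HSV).astype(int)
cv2.imwrite('pics/w5b.png',cv2.resize(cv2.imread('pics/w5.png'),None,fx=1.55,fy=1.55,interpolation=cv2.INTER_CUBIC))"
```

```text
t 7.05 tcp [0.4751 0.2535 0.1698] shift [ 2.791  0.041 -0.008] turn [ 0.034 -0.007  0.006] dist 69.8 gap 0.138 F [-0.8  -1.   -0.47]
```

View pics/w5b.png

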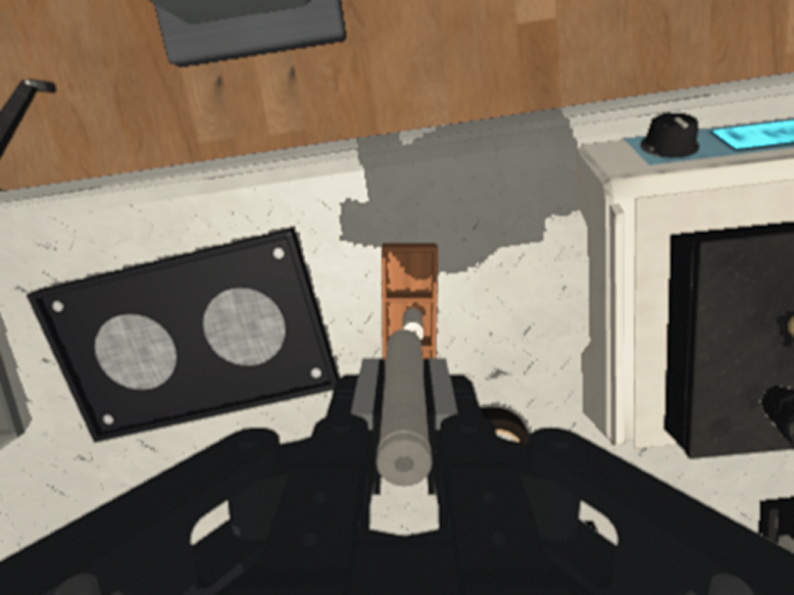

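```bash
python3 - <<'E'
from h import *
im=cv2.imread('pics/w5.png')
cv2.imwrite('pics/w5c.png',cv2.resize(im[145:240,225:305],None,fx=6,fy=6,interpolation=cv2.INTER_CUBIC))
E
```

```text
(no output)
```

View pics/w5c.png

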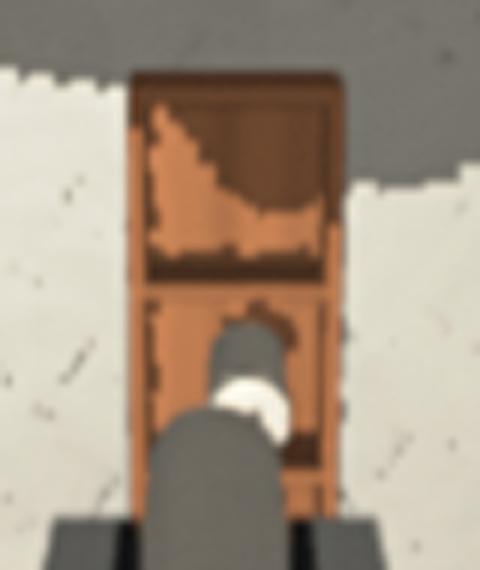

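```bash
python3 - <<'E'
from h import *
s=load('w5')
g=lambda u,v:((u+.5)/6-.5+225,(v+.5)/6-.5+145)
for q in [(147,98),(325,98),(325,283),(147,283),(131,84),(343,84)]: print(np.round(onplane(s,*g(*q),.018),4))
q=[onplane(s,*g(*q),.018) for q in [(147,98),(325,98),(325,283),(147,283)]]; print('cell',np.mean(q,0))
print('lower corners',onplane(s,*g(150,262),.003),onplane(s,*g(322,262),.003))
print('post bottom', onplane(s,*g(215,415),.135))
E
```

```text
[0.4597 0.2462 0.018 ]
[0.4636 0.2732 0.018 ]
[0.4928 0.2694 0.018 ]
[0.4888 0.2417 0.018 ]
[0.4572 0.2441 0.018 ]
[0.4618 0.2761 0.018 ]
cell [0.47620691 0.25762754 0.018     ]
lower corners [0.48945008 0.24162198 0.003     ] [0.49350269 0.26960423 0.003     ]
post bottom [0.47030488 0.25522819 0.135     ]
```

>>> {"op": "carry_out", "data": {
  "commands": [
    [[0.7,0.1,0,0,0,0,0],[1.8,0.1,0,0,0,0,0],[2.9,0.1,0,0,0,0,0],[3.7,0.1,0,0,0,0,0],[4.2,0.1,0,0,0,0,0]]
  ]
}}

```text
t: 7.6
tcp_pos: [0.4758, 0.2535, 0.0641]
tool_rot: [0.052, 0.706, -0.053, 0.705]
force: [0.4, -0.4, -1.0]
finger_gap: 0.137
```

```bash
python3 -c "
from h import *
plan((.4755,.2565,.0375),-8.4)
s=snap('wrist','w6');snap('scene','s6')
im=cv2.imread('pics/s6.png');cv2.imwrite('pics/s6c.png',cv2.resize(im[100:240,130:310],None,fx=4,fy=4,interpolation=cv2.INTER_CUBIC))"
```

```text
t 7.6 tcp [0.4758 0.2535 0.0641] shift [ 1.062  0.119 -0.028] turn [-0.015 -0.019  0.013] dist 26.7 gap 0.137 F [ 0.39 -0.36 -1.01]
```

View pics/w6.png

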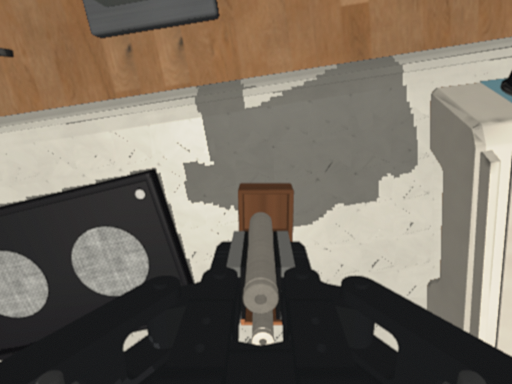

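View pics/s6c.png

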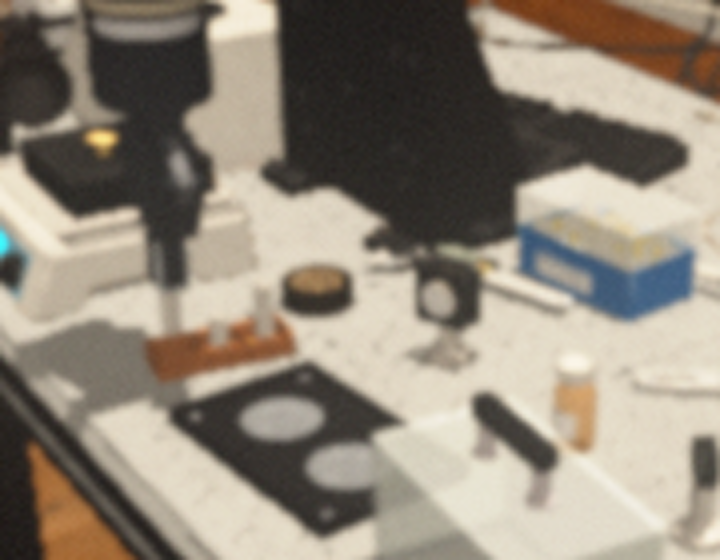

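>>> {"op": "carry_out", "data": {
  "commands": [
    [[0.2,0.12,0,0,0,0,0],[0.5,0.12,0,0,0,0,0],[0.8,0.12,0,0,0,0,0],[1.0,0.12,0,0,0,0,0],[1.05,0.12,0,0,0,0,0]]
  ]
}}

```text
t: 8.2
tcp_pos: [0.4759, 0.2582, 0.0382]
tool_rot: [0.051, 0.706, -0.052, 0.705]
force: [-0.3, -0.4, -0.2]
finger_gap: 0.136
```

```bash
python3 -c "
from h import *
plan((.4755,.2565,.0375),-8.4)"
```

```text
t 8.2 tcp [0.4759 0.2582 0.0382] shift [ 0.029 -0.069 -0.006] turn [ 0.012 -0.011  0.005] dist 1.9 gap 0.136 F [-0.27 -0.41 -0.16]
```

>>> {"op": "carry_out", "data": {
  "commands": [
    [[0.05,0,0,0,0,0,12],[0.05,0,0,0,0,0,16],[0.05,0,0,0,0,0,24],[0.05,0,0,0,0,0,34],[0.05,0,0,0,0,0,34]]
  ]
}}

```text
t: 8.7
tcp_pos: [0.4765, 0.2583, 0.0378]
tool_rot: [0.052, 0.705, -0.051, 0.705]
force: [0.0, 0.8, 0.3]
finger_gap: 0.402
```

>>> {"op": "carry_out", "data": {
  "commands": [
    [[-0.6,0,0,0,0,0,40],[-1.6,0,0,0,0,0,40],[-3,0,0,0,0,0,40],[-4.6,0,0,0,0,0,40],[-6,0,0,0,0,0,40]]
  ]
}}

```text
t: 9.2
tcp_pos: [0.4763, 0.2582, 0.1894]
tool_rot: [0.052, 0.705, -0.051, 0.705]
force: [-0.1, 0.8, -0.3]
finger_gap: 0.466
```

```bash
python3 -c "
from h import *
plan((.53,.02,.2),0)
s=snap('wrist','w7')"
```

```text
t 9.2 tcp [0.4763 0.2582 0.1894] shift [-0.425 -9.117  3.509] turn [-1.67   0.008 -0.003] dist 244.4 gap 0.466 F [-0.09  0.81 -0.33]
```

View pics/w7.png

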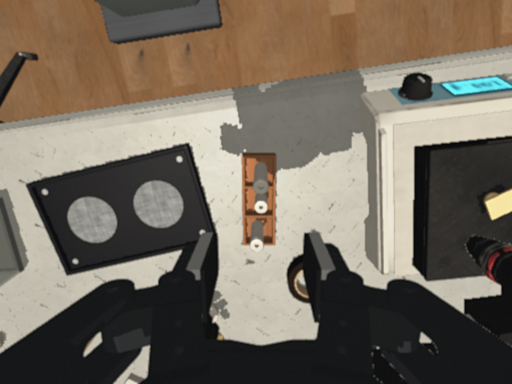

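```bash
python3 -c "
from h import *
im=cv2.imread('pics/w7.png')
cv2.imwrite('pics/w7c.png',cv2.resize(im[140:260,210:310],None,fx=5,fy=5,interpolation=cv2.INTER_CUBIC))
s=load('w7');print(proj(s,(.476,.258,.003)),proj(s,(.476,.258,.078)))
snap('scene','s7')
im=cv2.imread('pics/s7.png');cv2.imwrite('pics/s7c.png',cv2.resize(im[140:220,140:240],None,fx=6,fy=6,interpolation=cv2.INTER_CUBIC))"
```

```text
[259.02466443 167.86914836] [258.69602176 186.93492105]
```

View pics/w7c.png

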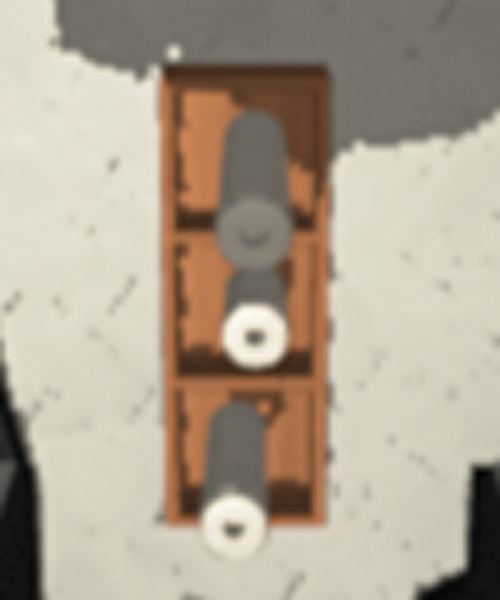

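View pics/s7c.png

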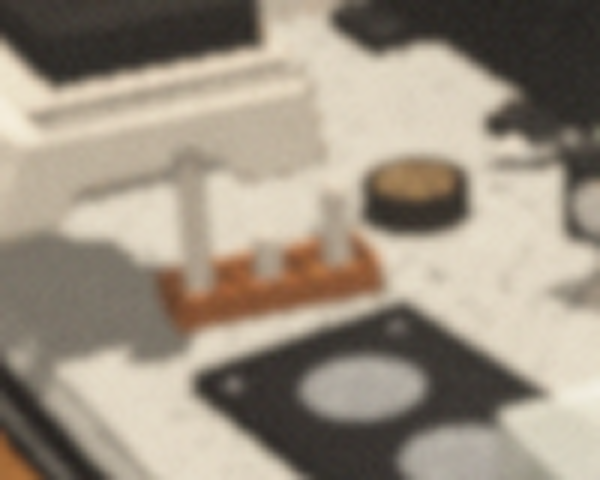

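>>> {"op": "carry_out", "data": {
  "commands": [
    [[-0.2,-1.2,0.4,-0.2,0,0,45],[-0.4,-2.8,1,-0.5,0,0,45],[-0.8,-4.6,1.7,-0.8,0,0,45],[-1,-6.4,2.4,-1.2,0,0,45],[-1.2,-8,3,-1.5,0,0,45]]
  ]
}}

```text
t: 9.8
tcp_pos: [0.5214, 0.0474, 0.2172]
tool_rot: [0.005, 0.707, -0.005, 0.707]
force: [0.7, 0.8, -0.4]
finger_gap: 0.526
```

>>> {"op": "carry_out", "data": {
  "commands": [
    [[0,-0.8,0.2,-0.1,0,0,45],[0,-1,0.2,-0.2,0,0,45],[0,-1,0.2,-0.2,0,0,45],[0,-1,0.2,-0.2,0,0,45],[0,-1,0.2,-0.2,0,0,45]]
  ]
}}

```text
t: 10.3
tcp_pos: [0.5254, 0.0259, 0.2172]
tool_rot: [-0.001, 0.707, 0.002, 0.707]
force: [0.4, 0.3, 0.2]
finger_gap: 0.526
```

```bash
python3 -c "
from h import *
plan((.53,.02,.22),0)
snap('wrist','w8')
cv2.imwrite('pics/w8b.png',cv2.resize(cv2.imread('pics/w8.png'),None,fx=1.55,fy=1.55,interpolation=cv2.INTER_CUBIC))"
```

```text
t 10.3 tcp [0.5254 0.0259 0.2172] shift [-0.111 -0.236  0.182] turn [ 0.051 -0.012 -0.006] dist 8.0 gap 0.526 F [0.4  0.35 0.24]
```

View pics/w8b.png

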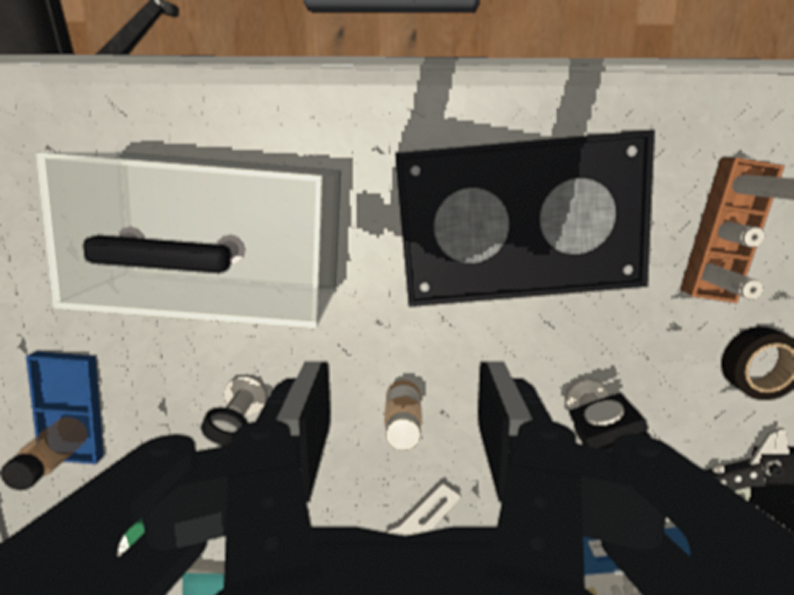

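```bash
python3 - <<'E'
from h import *
s=load('w8');t=load('top0');sc=load('scene0')
g=lambda u,v,k=1.55,ox=0,oy=0:((u+.5)/k-.5+ox,(v+.5)/k-.5+oy)
G=lambda u,v:g(u,v,2.9,110,120)
S=lambda u,v:g(u,v,3.7,120,140)
print('vial cap',tri([(s,*g(403,432)),(t,*G(376,156)),(sc,*S(570,187))]),onplane(s,*g(403,432),.06),'foot',onplane(s,*g(406,386),0))
h1=tri([(s,*g(88,248)),(t,*G(567,300))]);h2=tri([(s,*g(228,260)),(t,*G(483,297))]);print('handle',h1,h2)
h=[onplane(s,*g(90,247),.119),onplane(s,*g(226,259),.119)];print(h)
print('vrack',[np.round(onplane(s,*g(*q),.012),4) for q in [(29,352),(97,356),(101,463),(37,408),(99,411)]])
print('cov',[np.round(onplane(s,*g(*q),.085),4) for q in [(39,154),(322,175),(316,326),(55,304)]])
print('cov bottom near edge',[np.round(onplane(s,*g(*q),.0),4) for q in [(351,157)]])
im=cv2.imread('pics/w8.png')
cv2.imwrite('pics/w8l.png',cv2.resize(im[225:300,120:200],None,fx=8,fy=8,interpolation=cv2.INTER_CUBIC))
cv2.imwrite('pics/w8m.png',cv2.resize(im[225:300,355:435],None,fx=8,fy=8,interpolation=cv2.INTER_CUBIC))
E
```

```text
vial cap (array([0.63693512, 0.0250388 , 0.05864189]), [0.0018742568699248025, 0.0015033690493488645, 0.0012135254316708876]) [0.63585289 0.02689683 0.06      ] foot [0.63125041 0.02915792 0.        ]
handle (array([ 0.50292649, -0.13330991,  0.10738493]), [0.00035787176327321146, 0.00035787176327348825]) (array([ 0.50781298, -0.06285314,  0.10877495]), [0.0012036996635120055, 0.0012036996635122088])
[array([ 0.50063421, -0.12485674,  0.119     ]), array([ 0.50627932, -0.05965731,  0.119     ])]
vrack [array([ 0.599, -0.25 ,  0.012]), array([ 0.602 , -0.2002,  0.012 ]), array([ 0.693 , -0.2117,  0.012 ]), array([ 0.6449, -0.253 ,  0.012 ]), array([ 0.6473, -0.206 ,  0.012 ])]
cov [array([ 0.4576, -0.1648,  0.085 ]), array([ 0.4677, -0.0167,  0.085 ]), array([ 0.5524, -0.0235,  0.085 ]), array([ 0.5398, -0.1715,  0.085 ])]
cov bottom near edge [array([ 0.459 , -0.0096,  0.    ])]
```

View pics/w8l.png

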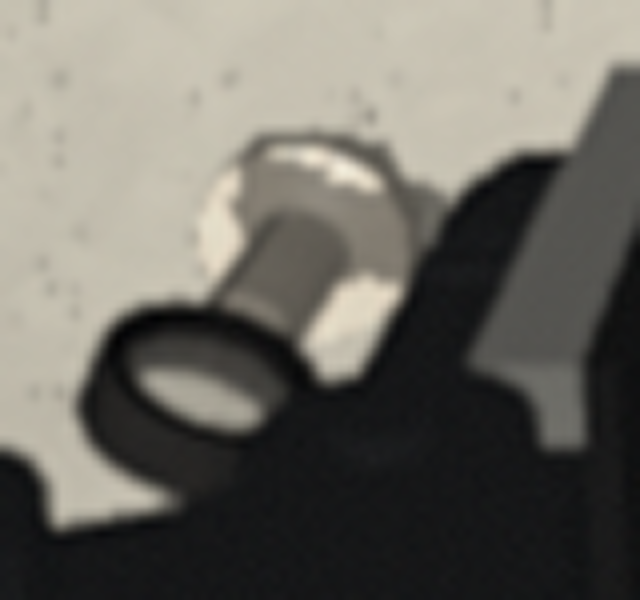

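View pics/w8m.png

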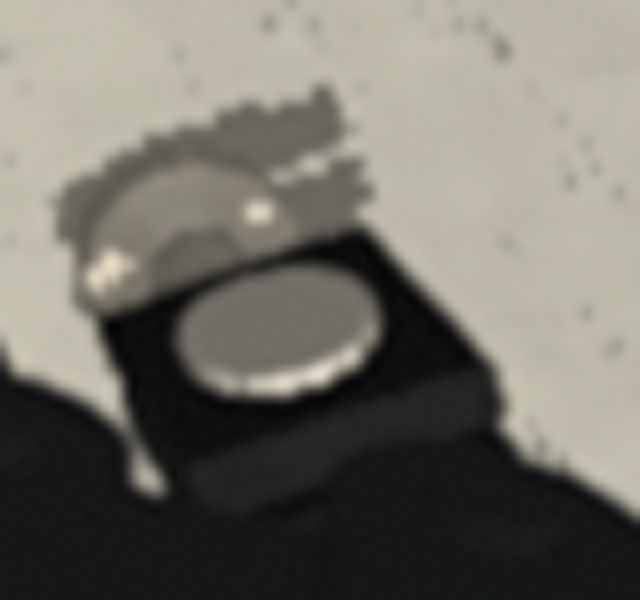

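```bash
python3 -c "
from h import *
plan((.636,.0265,.1),0)"
```

```text
t 10.35 tcp [0.5256 0.0258 0.2173] shift [4.69  0.006 4.421] turn [ 0.052 -0.009 -0.004] dist 161.1 gap 0.53 F [-0.78  0.57 -0.79]
```

>>> {"op": "carry_out", "data": {
  "commands": [
    [[0.7,0,0.8,0,0,0,50],[1.7,0,1.9,0,0,0,50],[2.7,0,3,0,0,0,50],[3.7,0,4,0,0,0,50],[4.6,0,4.4,0,0,0,50]]
  ]
}}

```text
t: 10.85
tcp_pos: [0.6386, 0.0258, 0.1014]
tool_rot: [-0.002, 0.706, 0.001, 0.708]
force: [-0.4, 0.3, 0.7]
finger_gap: 0.584
```

```bash
python3 -c "
from h import *
plan((.636,.0265,.015),0)
snap('wrist','w9')"
```

```text
t 10.85 tcp [0.6386 0.0258 0.1014] shift [ 3.454  0.03  -0.113] turn [0.049 0.03  0.002] dist 86.4 gap 0.584 F [-0.41  0.31  0.73]
```

View pics/w9.png

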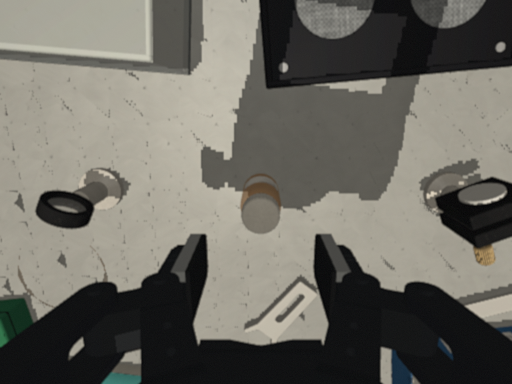

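```bash
python3 -c "
from h import *
s=load('w9');w=load('w8')
print(onplane(s,261.5,213.5,.06), tri([(s,261.5,213.5),(w,259.8,278.5)]))
im=cv2.imread('pics/w9.png')
cv2.imwrite('pics/w9l.png',cv2.resize(im[155:240,20:140],None,fx=6,fy=6,interpolation=cv2.INTER_CUBIC))
cv2.imwrite('pics/w9m.png',cv2.resize(im[150:270,412:512],None,fx=5,fy=5,interpolation=cv2.INTER_CUBIC))"
```

```text
[0.63609742 0.02748604 0.06      ] (array([0.63650833, 0.02718309, 0.05885059]), [0.00030868632181466613, 0.00030868632181467253])
```

View pics/w9l.png

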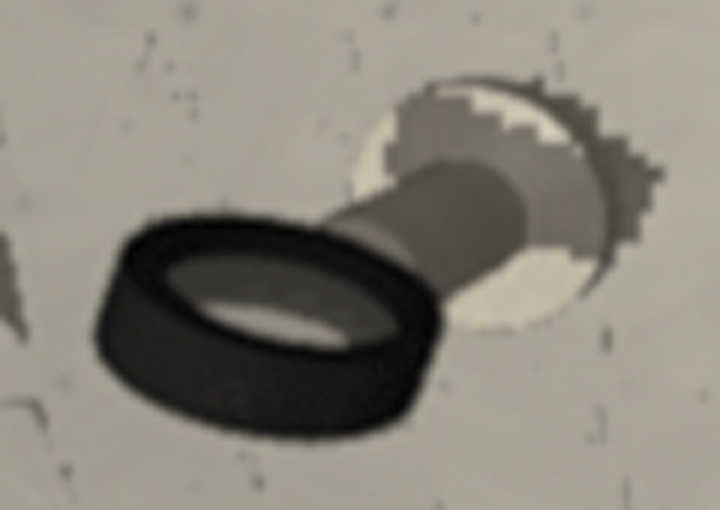

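View pics/w9m.png

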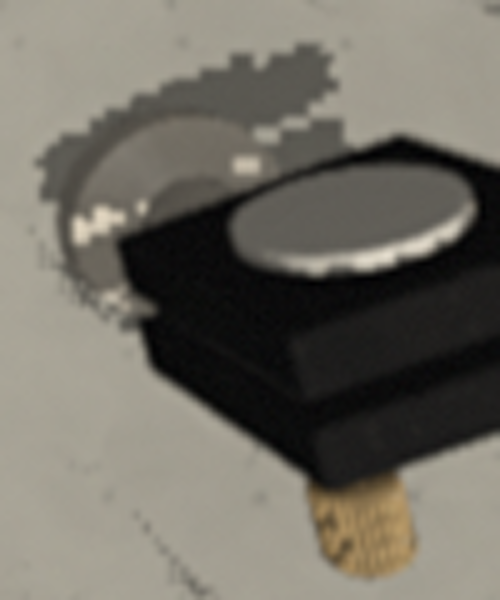

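>>> {"op": "carry_out", "data": {
  "commands": [
    [[0.6,0,-0.1,0,0,0,50],[1.5,0.03,-0.1,0,0,0,50],[2.4,0.03,-0.1,0,0,0,50],[3.1,0.03,-0.1,0,0,0,50],[3.4,0.03,-0.1,0,0,0,50]]
  ]
}}

```text
t: 11.4
tcp_pos: [0.6319, 0.0266, 0.0163]
tool_rot: [-0.001, 0.708, 0.002, 0.706]
force: [-0.5, 1.1, 0.2]
finger_gap: 0.587
```

>>> {"op": "carry_out", "data": {
  "commands": [
    [[0,0,0,0,0,0,50],[0,0,0,0,0,0,20],[0,0,0,0,0,0,15],[0,0,0,0,0,0,10],[0,0,0,0,0,0,10]]
  ],
  "force": 25
}}

```text
t: 11.9
tcp_pos: [0.6346, 0.0254, 0.0189]
tool_rot: [-0.001, 0.706, 0.001, 0.708]
force: [-0.5, 0.1, 4.9]
finger_gap: 0.302
```

```bash
python3 -c "
from h import *
plan((.636,.0265,.1),0)
snap('wrist','w10')"
```

```text
t 11.9 tcp [0.6346 0.0254 0.0189] shift [-3.243  0.043  0.065] turn [0.029 0.028 0.002] dist 81.1 gap 0.302 F [-0.49  0.1   4.94]
```

View pics/w10.png

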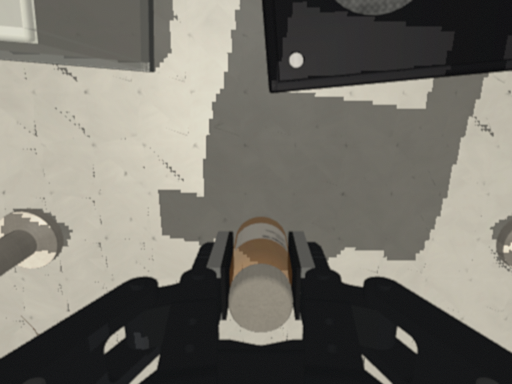

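>>> {"op": "carry_out", "data": {
  "commands": [
    [[-0.5,0,0,0,0,0,10],[-1.5,0,0,0,0,0,10],[-3,0,0,0,0,0,10],[-4.5,-0.2,0,0,0,0,10],[-5.7,-0.8,-0.1,0,0,0,10]]
  ]
}}

```text
t: 12.45
tcp_pos: [0.6316, 0.0062, 0.1627]
tool_rot: [-0.002, 0.706, 0.002, 0.708]
force: [1.4, -0.1, -0.5]
finger_gap: 0.301
```

>>> {"op": "carry_out", "data": {
  "commands": [
    [[-0.2,-1.4,-0.2,0.2,0,0,10],[-0.2,-3,-0.4,0.4,0,0,10],[-0.2,-4.6,-0.6,0.7,0,0,10],[-0.2,-6.4,-0.9,0.9,0,0,10],[-0.2,-8,-1.1,1.1,0,0,10]]
  ]
}}

```text
t: 12.95
tcp_pos: [0.6033, -0.1965, 0.1657]
tool_rot: [0.033, 0.706, -0.033, 0.706]
force: [-0.0, -0.3, 0.5]
finger_gap: 0.3
```

```bash
python3 -c "
from h import *
plan((.6,-.23,.16),-6.5)"
```

```text
t 12.95 tcp [ 0.6033 -0.1965  0.1657] shift [ 0.228 -1.347 -0.006] turn [ 0.219 -0.002  0.003] dist 34.1 gap 0.3 F [-0.04 -0.3   0.45]
```

>>> {"op": "carry_out", "data": {
  "commands": [
    [[0,-0.6,0,0.2,0,0,10],[0,-1.1,0,0.2,0,0,10],[0,-1.3,0,0.2,0,0,10],[0,-1.3,0,0.2,0,0,10],[0,-1.3,0,0.2,0,0,10]]
  ]
}}

```text
t: 13.45
tcp_pos: [0.6012, -0.2254, 0.165]
tool_rot: [0.039, 0.706, -0.038, 0.706]
force: [-0.0, -0.2, -0.0]
finger_gap: 0.299
```

```bash
python3 -c "
from h import *
plan((.623,-.23,.16),-6.5)
snap('wrist','w11')
cv2.imwrite('pics/w11b.png',cv2.resize(cv2.imread('pics/w11.png'),None,fx=1.55,fy=1.55,interpolation=cv2.INTER_CUBIC))"
```

```text
t 13.45 tcp [ 0.6012 -0.2254  0.165 ] shift [ 0.199 -0.087  0.885] turn [ 0.048 -0.007 -0.009] dist 22.8 gap 0.299 F [-0.05 -0.2  -0.03]
```

View pics/w11b.png

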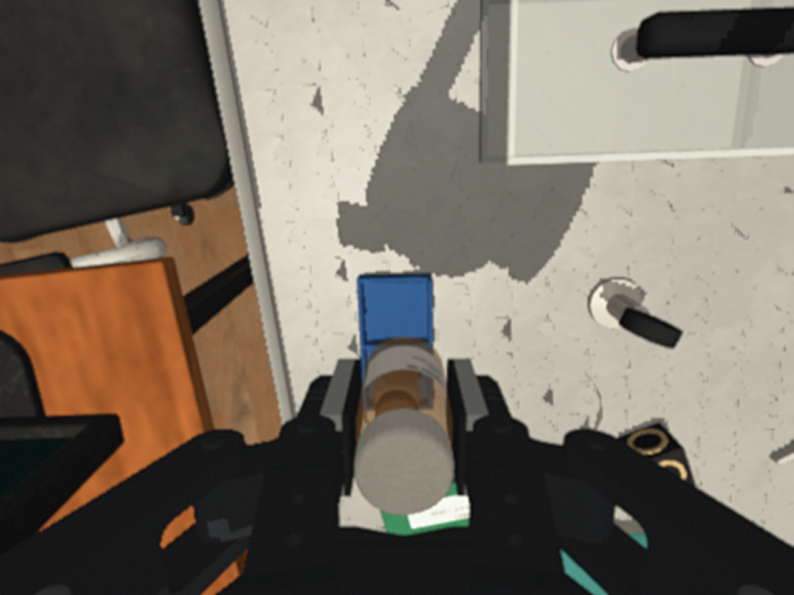

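```bash
python3 -c "
from h import *
im=cv2.imread('pics/w11.png')
cv2.imwrite('pics/w11c.png',cv2.resize(im[165:250,215:295],None,fx=7,fy=7,interpolation=cv2.INTER_CUBIC))"
```

```text
(no output)
```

View pics/w11c.png

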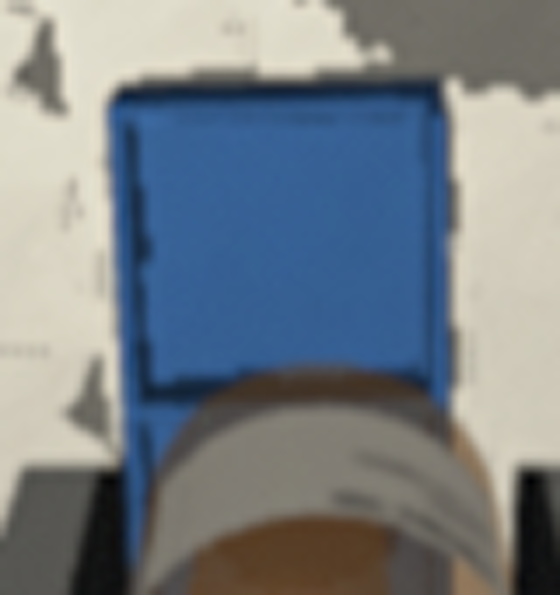

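```bash
python3 - <<'E'
from h import *
s=load('w11')
g=lambda u,v:((u+.5)/7-.5+215,(v+.5)/7-.5+165)
q=[onplane(s,*g(*q),.012) for q in [(133,118),(428,112),(435,393),(148,402)]]
print(np.round(q,4),'cell',np.mean(q,0))
print([np.linalg.norm(q[i]-q[(i+1)%4]) for i in range(4)])
d=q[1]-q[0];print(np.degrees(np.arctan2(-d[0],d[1])), np.degrees(np.arctan2((q[3]-q[0])[1],(q[3]-q[0])[0])))
q=[onplane(s,*g(*q),.012) for q in [(112,103),(446,98)]];print(np.round(q,4))
E
```

```text
[[ 0.6041 -0.2498  0.012 ]
 [ 0.6076 -0.2105  0.012 ]
 [ 0.6477 -0.2134  0.012 ]
 [ 0.6446 -0.2531  0.012 ]] cell [ 0.62600634 -0.2317063   0.012     ]
[np.float64(0.03948343437994428), np.float64(0.04013227252098887), np.float64(0.03981226650540236), np.float64(0.04062275362536377)]
-5.090277893111292 -4.627957019836737
[[ 0.6018 -0.2523  0.012 ]
 [ 0.606  -0.2079  0.012 ]]
```

```bash
python3 -c "
from h import *
plan((.625,-.2317,.023),-5)"
```

```text
t 13.5 tcp [ 0.6013 -0.2254  0.165 ] shift [ 5.68  -0.153  0.973] turn [-0.249 -0.006 -0.008] dist 144.1 gap 0.299 F [-0.03  0.06 -0.33]
```

>>> {"op": "carry_out", "data": {
  "commands": [
    [[0.5,-0.1,0.5,-0.2,0,0,10],[1.4,-0.15,0.9,-0.2,0,0,10],[2.6,-0.15,0.97,-0.2,0,0,10],[3.5,-0.15,0.97,-0.2,0,0,10],[4,-0.15,0.97,-0.2,0,0,10]]
  ]
}}

```text
t: 14.0
tcp_pos: [0.6239, -0.2313, 0.0627]
tool_rot: [0.033, 0.708, -0.032, 0.705]
force: [-0.2, -0.0, 0.7]
finger_gap: 0.301
```

```bash
python3 -c "
from h import *
plan((.625,-.2317,.023),-5)
snap('wrist','w12')"
```

```text
t 14.0 tcp [ 0.6239 -0.2313  0.0627] shift [ 1.589 -0.013  0.051] turn [-0.05  -0.042 -0.021] dist 39.7 gap 0.301 F [-0.23 -0.03  0.66]
```

View pics/w12.png

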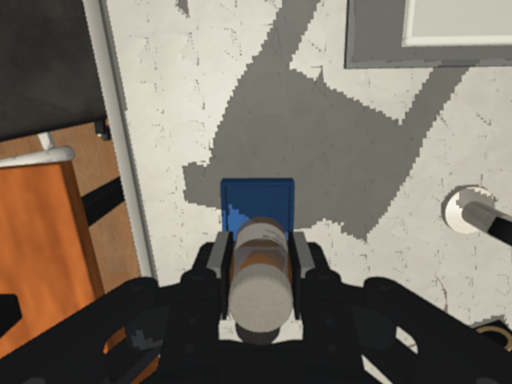

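>>> {"op": "carry_out", "data": {
  "commands": [
    [[0.3,0,0.05,0,0,0,10],[0.8,0,0.05,0,0,0,10],[1.2,0,0.05,0,0,0,10],[1.5,0,0.05,0,0,0,10],[1.6,0,0.05,0,0,0,10]]
  ]
}}

```text
t: 14.55
tcp_pos: [0.6255, -0.2333, 0.0241]
tool_rot: [0.033, 0.707, -0.033, 0.706]
force: [0.5, -0.2, 0.0]
finger_gap: 0.299
```

>>> {"op": "carry_out", "data": {
  "commands": [
    [[0,0,0,0,0,0,24],[0,0,0,0,0,0,30],[0,0,0,0,0,0,38],[0,0,0,0,0,0,45],[0,0,0,0,0,0,45]]
  ]
}}

```text
t: 15.05
tcp_pos: [0.6263, -0.2336, 0.0254]
tool_rot: [0.033, 0.706, -0.033, 0.707]
force: [-0.2, -0.3, 0.2]
finger_gap: 0.523
```

>>> {"op": "carry_out", "data": {
  "commands": [
    [[-0.5,0,0,0,0,0,45],[-1.5,0,0,0,0,0,45],[-3,0,0,0,0,0,45],[-4.6,0,0,0,0,0,45],[-6,0.2,0,0,0,0,45]]
  ]
}}

```text
t: 15.55
tcp_pos: [0.6269, -0.2293, 0.1782]
tool_rot: [0.033, 0.706, -0.034, 0.707]
force: [1.1, -0.7, -0.6]
finger_gap: 0.526
```

```bash
python3 -c "
from h import *
plan((.55,-.1,.2),0)
snap('wrist','w13')"
```

```text
t 15.55 tcp [ 0.6269 -0.2293  0.1782] shift [-0.888  4.859 -3.546] turn [-1.077  0.024  0.015] dist 152.0 gap 0.526 F [ 1.14 -0.72 -0.63]
```

View pics/w13.png

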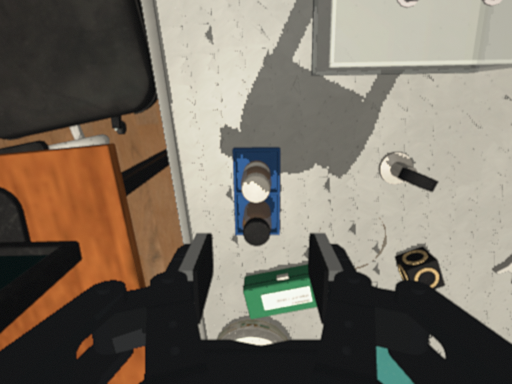

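```bash
python3 -c "
from h import *
plan((.6,-.085,.18),-30)"
```

```text
t 15.6 tcp [ 0.6303 -0.2297  0.1849] shift [ 0.147  5.65  -1.745] turn [4.934 0.153 0.026] dist 147.9 gap 0.523 F [0.81 0.29 3.42]
```

>>> {"op": "carry_out", "data": {
  "commands": [
    [[0.1,0.9,-0.3,0.8,0,0,55],[0.1,2.3,-0.7,2,0,0,55],[0.1,3.7,-1.1,3.2,0,0,55],[0.1,5,-1.5,4.3,0,0,55],[0.1,5.6,-1.7,4.9,0,0,55]]
  ]
}}

```text
t: 16.1
tcp_pos: [0.5961, -0.0822, 0.1733]
tool_rot: [0.183, 0.684, -0.182, 0.683]
force: [-0.8, -0.1, 0.7]
finger_gap: 0.642
```

>>> {"op": "carry_out", "data": {
  "commands": [
    [[0,0,0,0,0,0,55],[0,0,0,0,0,0,55],[0,0,0,0,0,0,55],[0,0,0,0,0,0,55],[0,0,0,0,0,0,55]]
  ]
}}

```text
t: 16.6
tcp_pos: [0.5975, -0.0863, 0.1725]
tool_rot: [0.182, 0.683, -0.183, 0.683]
force: [-0.7, -0.3, -0.2]
finger_gap: 0.642
```

```bash
python3 -c "
from h import *
plan((.634,-.097,.18),-30)
s=snap('wrist','w14');print(ray(s,0,0)[0])
im=cv2.imread('pics/w14.png');cv2.imwrite('pics/w14b.png',cv2.resize(im[120:300,150:400],None,fx=3.2,fy=3.2,interpolation=cv2.INTER_CUBIC))"
```

```text
t 16.6 tcp [ 0.5975 -0.0863  0.1725] shift [-0.301  0.357  1.479] turn [0.017 0.003 0.001] dist 38.8 gap 0.642 F [-0.67 -0.34 -0.18]
[ 0.53756517 -0.05069565  0.31584024]
```

View pics/w14b.png

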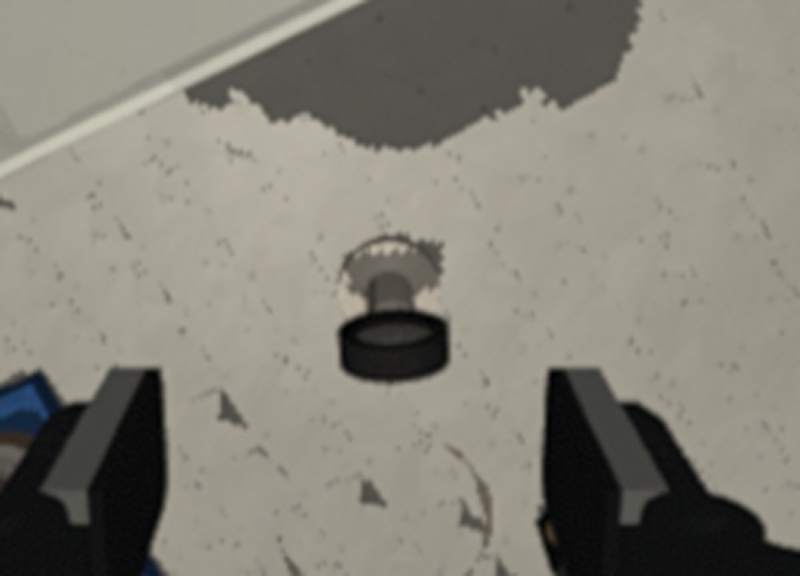

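```bash
python3 - <<'E'
from h import *
s=load('w14');w=load('w9')
g=lambda u,v:((u+.5)/3.2-.5+150,(v+.5)/3.2-.5+120)
g9=lambda u,v:((u+.5)/6-.5+20,(v+.5)/6-.5+155)
print('far top',onplane(s,*g(394,380),.066),'near top',onplane(s,*g(394,347),.066),'bottom near',onplane(s,*g(394,312),.036))
print('foot',onplane(s,*g(391,280),.003))
print('foot w9',onplane(w,*g9(483,203),.004))
a=g(394,381)
# triangulate ring widest ends midpoint: w14 ends (340,345),(448,343); w9 ends
print('lens ends w14',onplane(s,*g(340,347),.0505),onplane(s,*g(448,345),.0505))
f14=g(391,280);f9=g9(483,203)
print('foot tri',tri([(s,*f14),(w,*f9)]))
# ring centre (silhouette blob centre)
r14=g(394,347);r9=g9(268,327); print('ring tri',tri([(s,*r14),(w,*r9)]))
E
```

```text
far top [ 0.63982059 -0.09758194  0.066     ] near top [ 0.63179412 -0.09307123  0.066     ] bottom near [ 0.63375467 -0.09290272  0.036     ]
foot [ 0.63524075 -0.09342841  0.003     ]
foot w9 [ 0.63654057 -0.09595313  0.004     ]
lens ends w14 [ 0.63027751 -0.10848458  0.0505    ] [ 0.64448697 -0.08263542  0.0505    ]
foot tri (array([ 0.633873  , -0.09253887,  0.0102968 ]), [0.0008720061929696917, 0.0008720061929695148])
ring tri (array([ 0.63659431, -0.0953134 ,  0.0526262 ]), [0.00022847024903541074, 0.00022847024903522746])
```

```bash
python3 -c "
from h import *
plan((.6362,-.095,.03),-29)"
```

```text
t 16.65 tcp [ 0.5974 -0.0861  0.1724] shift [5.698 0.465 1.522] turn [-0.181  0.     0.001] dist 147.9 gap 0.647 F [0.35 0.23 0.04]
```

>>> {"op": "carry_out", "data": {
  "commands": [
    [[0.5,0.2,0.5,-0.1,0,0,55],[1.4,0.4,1.2,-0.2,0,0,55],[2.2,0.47,1.5,-0.2,0,0,55],[2.9,0.47,1.52,-0.2,0,0,55],[3.2,0.47,1.52,-0.2,0,0,55]]
  ]
}}

```text
t: 17.15
tcp_pos: [0.6352, -0.0941, 0.0904]
tool_rot: [0.176, 0.686, -0.176, 0.684]
force: [-0.6, 0.0, -0.2]
finger_gap: 0.645
```

```bash
python3 -c "
from h import *
plan((.6362,-.095,.03),-29)
s=snap('wrist','w15')"
```

```text
t 17.15 tcp [ 0.6352 -0.0941  0.0904] shift [ 2.415 -0.01   0.061] turn [ 0.025 -0.038  0.008] dist 60.4 gap 0.645 F [-0.58  0.01 -0.17]
```

View pics/w15.png

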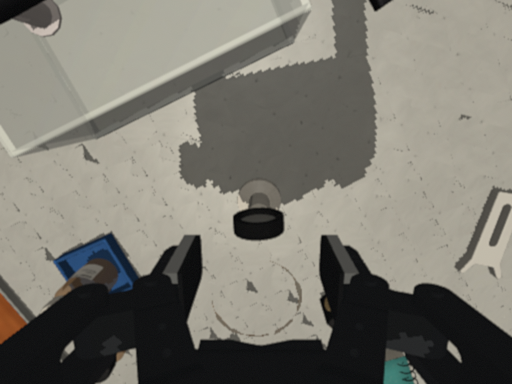

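>>> {"op": "carry_out", "data": {
  "commands": [
    [[0.4,0,0.05,0,0,0,55],[1,0,0.05,0,0,0,55],[1.7,0,0.05,0,0,0,55],[2.2,0,0.05,0,0,0,55],[2.4,0,0.05,0,0,0,55]]
  ]
}}

```text
t: 17.7
tcp_pos: [0.6362, -0.0942, 0.0309]
tool_rot: [0.176, 0.686, -0.176, 0.684]
force: [-0.0, -0.2, -0.7]
finger_gap: 0.644
```

>>> {"op": "carry_out", "data": {
  "commands": [
    [[0,0,0,0,0,0,50],[0,0,0,0,0,0,42],[0,0,0,0,0,0,36],[0,0,0,0,0,0,30],[0,0,0,0,0,0,24]]
  ],
  "force": 25
}}

```text
t: 18.2
tcp_pos: [0.6378, -0.0948, 0.0335]
tool_rot: [0.176, 0.684, -0.176, 0.685]
force: [-0.5, -0.8, 3.7]
finger_gap: 0.339
```

>>> {"op": "carry_out", "data": {
  "commands": [
    [[0,0,0,0,0,0,20],[0,0,0,0,0,0,20],[0,0,0,0,0,0,20],[0,0,0,0,0,0,20],[0,0,0,0,0,0,20]]
  ]
}}

```text
t: 18.7
tcp_pos: [0.6379, -0.0949, 0.0335]
tool_rot: [0.176, 0.684, -0.176, 0.685]
force: [-1.0, -0.7, 6.4]
finger_gap: 0.339
```

```bash
python3 -c "
from h import *
plan((.6362,-.095,.03),-29)
s=snap('wrist','w16')"
```

```text
t 18.7 tcp [ 0.6379 -0.0949  0.0335] shift [ 0.139 -0.036 -0.056] turn [ 0.03   0.02  -0.002] dist 3.8 gap 0.339 F [-1.05 -0.75  6.44]
```

View pics/w16.png

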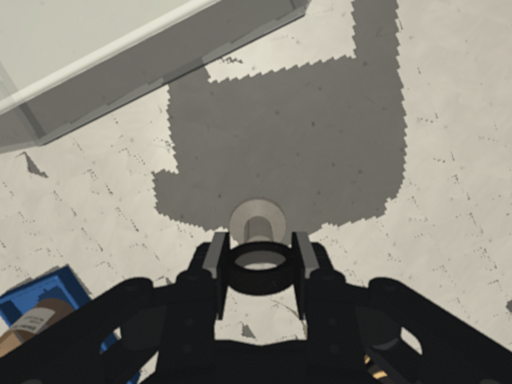

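```bash
python3 - <<'E'
from h import *
P={}
for t in ['w1','w5','w7','w8']:
    s=load(t); im=s['image']; hsv=cv2.cvtColor(im,cv2.COLOR_RGB2HSV).astype(int)
    q=np.array([proj(s,p) for p in [(.540,.190,.01),(.555,.033,.01),(.457,.023,.01),(.445,.182,.01)]])
    roi=np.zeros(im.shape[:2],np.uint8); cv2.fillConvexPoly(roi,q.astype(np.int32),1)
    thr=48 if t=='w8' else 70
    m=cv2.morphologyEx(((im.min(2)>thr)&(roi>0)).astype(np.uint8),cv2.MORPH_OPEN,np.ones((3,3)))
    for b in blobs(s,m>0,400):
        c=max(cv2.findContours(b[0].astype(np.uint8),0,1)[0],key=len)
        e=cv2.fitEllipse(cv2.convexHull(c)); p=onplane(s,*e[0],.006); print(t,b[1][4],np.round(e[0],1),np.round(e[1],1),np.round(p,4)); P.setdefault(p[1]>.11,[]).append((s,*e[0]))
for k in P: print(k,tri(P[k]))
E
```

```text
w1 1248 [273.6 222.3] [38.6 40.8] [0.4984 0.1477 0.006 ]
w1 1233 [217.  228.4] [38. 41.] [0.5051 0.0737 0.006 ]
w5 2141 [157.1 210.3] [49.5 54.8] [0.4979 0.1472 0.006 ]
w5 2051 [ 87.1 226.5] [46.9 55.2] [0.5048 0.0732 0.006 ]
w7 1936 [158.1 203.7] [47.2 51.9] [0.498  0.1472 0.006 ]
w7 1844 [ 91.8 219.3] [44.7 52.1] [0.5047 0.0732 0.006 ]
w8 1947 [372.7 139.2] [47.2 52.2] [0.498  0.1485 0.006 ]
w8 1879 [303.8 145.4] [47.8 49.5] [0.5051 0.0742 0.006 ]
True (array([0.49765035, 0.14777413, 0.00758682]), [0.0001833706899397502, 0.00017624217097984339, 0.0001092120456760876, 0.0002262370783475102])
False (array([0.50455591, 0.07393153, 0.00721012]), [1.8390176458205627e-05, 0.0001653164031159989, 0.00018646643981550974, 0.0003343801612029803])
```

>>> {"op": "carry_out", "data": {
  "commands": [
    [[-0.3,0,0,0,0,0,20],[-1,0,0,0,0,0,20],[-2.2,0,0,0,0,0,20],[-3.6,0,0,0,0,0,20],[-4.8,0,0,0,0,0,20]]
  ]
}}

```text
t: 19.25
tcp_pos: [0.6369, -0.0943, 0.1537]
tool_rot: [0.176, 0.685, -0.176, 0.685]
force: [-0.6, 0.4, -1.4]
finger_gap: 0.339
```

```bash
python3 -c "
from h import *
plan((.506,.0736,.14),5.3)"
```

```text
t 19.25 tcp [ 0.6369 -0.0943  0.1537] shift [ 0.553  3.356 -7.824] turn [-6.831e+00 -9.000e-03 -3.000e-03] dist 213.3 gap 0.339 F [-0.6   0.45 -1.4 ]
```

>>> {"op": "carry_out", "data": {
  "commands": [
    [[0,0.3,-0.6,-0.6,0,0,20],[0,0.8,-1.8,-1.6,0,0,20],[0,1.3,-3.1,-2.8,0,0,20],[0,1.9,-4.4,-4,0,0,20],[0,2.5,-5.7,-5,0,0,20]]
  ]
}}

```text
t: 19.75
tcp_pos: [0.5411, 0.03, 0.1524]
tool_rot: [0.023, 0.707, -0.022, 0.706]
force: [-0.6, 0.5, -0.7]
finger_gap: 0.337
```

```bash
python3 -c "
from h import *
plan((.506,.0736,.12),5.3)"
```

```text
t 19.75 tcp [0.5411 0.03   0.1524] shift [ 1.298  1.649 -1.509] turn [-1.792 -0.011 -0.005] dist 64.6 gap 0.337 F [-0.55  0.53 -0.73]
```

>>> {"op": "carry_out", "data": {
  "commands": [
    [[0.2,0.7,-0.6,-0.8,0,0,20],[0.6,1.3,-1.1,-1.4,0,0,20],[1,1.6,-1.4,-1.7,0,0,20],[1.3,1.65,-1.5,-1.8,0,0,20],[1.3,1.65,-1.5,-1.8,0,0,20]]
  ]
}}

```text
t: 20.25
tcp_pos: [0.5068, 0.0729, 0.1191]
tool_rot: [-0.032, 0.707, 0.032, 0.705]
force: [-0.4, 0.1, -0.8]
finger_gap: 0.337
```

```bash
python3 -c "
from h import *
plan((.506,.0736,.04),5.3)
s=snap('wrist','w17')
print(proj(s,(.5049,.0735,.006)))"
```

```text
t 20.25 tcp [0.5068 0.0729 0.1191] shift [ 3.165  0.031 -0.02 ] turn [-0.026 -0.031 -0.004] dist 79.1 gap 0.337 F [-0.36  0.06 -0.8 ]
[260.06320469 184.67948411]
```

View pics/w17.png

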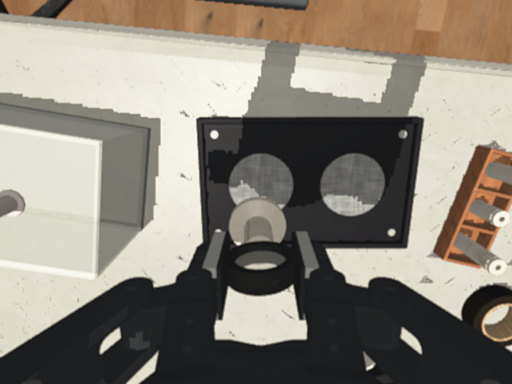

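>>> {"op": "carry_out", "data": {
  "commands": [
    [[0.4,0,0,0,0,0,20],[1.1,0.03,-0.02,0,0,0,20],[1.8,0.03,-0.02,0,0,0,20],[2.4,0.03,-0.02,0,0,0,20],[2.8,0.03,-0.02,0,0,0,20]]
  ]
}}

```text
t: 20.8
tcp_pos: [0.5077, 0.0727, 0.0488]
tool_rot: [-0.031, 0.707, 0.031, 0.706]
force: [0.4, -0.4, -0.4]
finger_gap: 0.336
```

>>> {"op": "carry_out", "data": {
  "commands": [
    [[0.08,0,0,0,0,0,20],[0.16,0,0,0,0,0,20],[0.22,0,0,0,0,0,20],[0.28,0,0,0,0,0,20],[0.32,0,0,0,0,0,20]]
  ]
}}

```text
t: 21.3
tcp_pos: [0.5077, 0.0734, 0.0424]
tool_rot: [-0.032, 0.706, 0.032, 0.707]
force: [-0.7, -1.4, -0.7]
finger_gap: 0.337
```

```bash
python3 -c "
from h import *
plan((.506,.0736,.0395),5.3)
s=snap('wrist','w18');snap('scene','s18')
im=cv2.imread('pics/s18.png');cv2.imwrite('pics/s18c.png',cv2.resize(im[130:270,150:330],None,fx=4,fy=4,interpolation=cv2.INTER_CUBIC))"
```

```text
t 21.3 tcp [0.5077 0.0734 0.0424] shift [ 0.117  0.016 -0.067] turn [-0.029  0.012  0.002] dist 3.4 gap 0.337 F [-0.69 -1.41 -0.69]
```

View pics/w18.png

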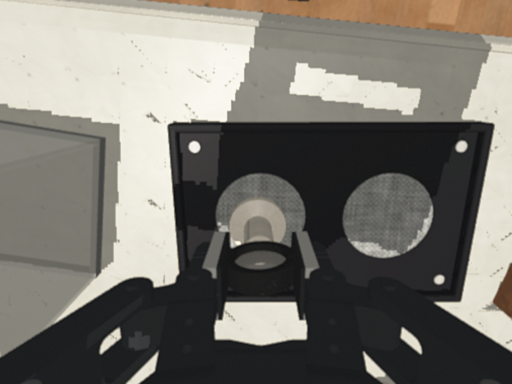

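View pics/s18c.png

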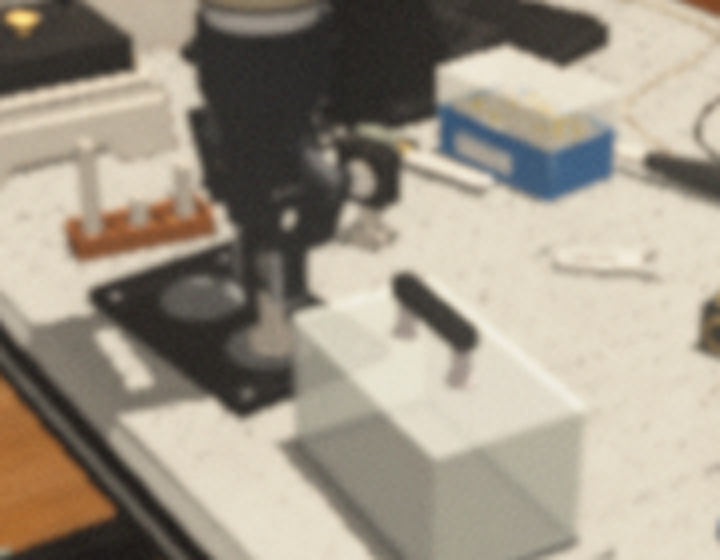

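>>> {"op": "carry_out", "data": {
  "commands": [
    [[0,0,-0.04,0,0,0,20],[0.02,0,-0.08,0,0,0,20],[0.06,0,-0.08,0,0,0,20],[0.1,0,-0.08,0,0,0,20],[0.13,0,-0.08,0,0,0,20]]
  ]
}}

```text
t: 21.9
tcp_pos: [0.5058, 0.0731, 0.0393]
tool_rot: [-0.032, 0.706, 0.032, 0.707]
force: [-1.0, -0.5, 9.4]
finger_gap: 0.338
```

```bash
python3 -c "
from h import *
plan((.506,.0736,.0395),5.3)"
```

```text
t 21.9 tcp [0.5058 0.0731 0.0393] shift [-0.006  0.021  0.01 ] turn [-0.028  0.012  0.004] dist 0.6 gap 0.338 F [-1.04 -0.46  9.41]
```

>>> {"op": "carry_out", "data": {
  "commands": [
    [[-0.02,0,0,0,0,0,20],[-0.02,0,0,0,0,0,30],[-0.02,0,0,0,0,0,34],[-0.02,0,0,0,0,0,42],[-0.02,0,0,0,0,0,50]]
  ]
}}

```text
t: 22.4
tcp_pos: [0.5053, 0.0732, 0.0392]
tool_rot: [-0.032, 0.706, 0.032, 0.706]
force: [-0.3, -0.5, -0.7]
finger_gap: 0.585
```

>>> {"op": "carry_out", "data": {
  "commands": [
    [[0,0,0,0,0,0,55],[-0.5,0,0,0,0,0,55],[-1.5,0,0,0,0,0,55],[-3,0,0,0,0,0,55],[-4.5,0,0,0,0,0,55]]
  ]
}}

```text
t: 22.9
tcp_pos: [0.5048, 0.0732, 0.1534]
tool_rot: [-0.032, 0.707, 0.032, 0.706]
force: [0.9, 0.4, -0.5]
finger_gap: 0.648
```

```bash
python3 -c "
from h import *
plan((.59,.14,.17),15)
s=snap('wrist','w19')"
```

```text
t 22.9 tcp [0.5048 0.0732 0.1534] shift [-0.667  2.356  3.633] turn [-1.97  -0.011 -0.003] dist 109.5 gap 0.648 F [ 0.87  0.43 -0.53]
```

View pics/w19.png

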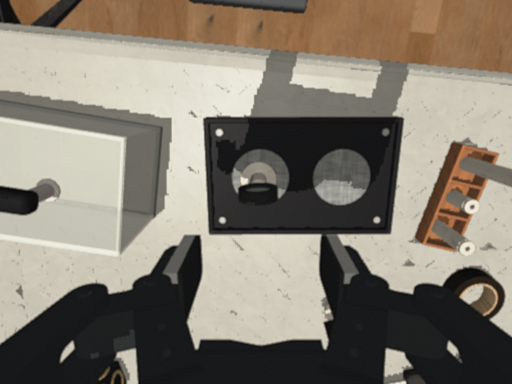

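```bash
python3 -c "
from h import *
plan((.58,.145,.18),20)"
```

```text
t 22.95 tcp [0.5087 0.0732 0.1592] shift [-0.805  2.602  3.109] turn [-2.964  0.119  0.036] dist 103.3 gap 0.644 F [ 1.06 -0.07  2.8 ]
```

>>> {"op": "carry_out", "data": {
  "commands": [
    [[-0.5,0.4,0.5,-0.5,0,0,65],[-0.8,1.1,1.3,-1.2,0,0,65],[-0.9,1.9,2.2,-2,0,0,65],[-0.9,2.5,3,-2.8,0,0,65],[-0.9,2.6,3.2,-3,0,0,65]]
  ]
}}

```text
t: 23.45
tcp_pos: [0.5812, 0.1468, 0.1754]
tool_rot: [-0.125, 0.695, 0.125, 0.697]
force: [0.0, -0.3, 0.7]
finger_gap: 0.758
```

>>> {"op": "carry_out", "data": {
  "commands": [
    [[0,0,0,0,0,0,65],[0,0,0,0,0,0,65],[0,0,0,0,0,0,65],[0,0,0,0,0,0,65],[0,0,0,0,0,0,65]]
  ]
}}

```text
t: 23.95
tcp_pos: [0.5788, 0.1446, 0.1743]
tool_rot: [-0.123, 0.696, 0.123, 0.696]
force: [0.2, -0.4, -0.5]
finger_gap: 0.76
```

```bash
python3 -c "
from h import *
plan((.636,.163,.18),20)
s=snap('wrist','w20')
im=cv2.imread('pics/w20.png');cv2.imwrite('pics/w20b.png',cv2.resize(im[120:300,150:400],None,fx=3.2,fy=3.2,interpolation=cv2.INTER_CUBIC))"
```

```text
t 23.95 tcp [0.5788 0.1446 0.1743] shift [-0.227 -0.095  2.402] turn [ 0.02  -0.005 -0.001] dist 60.4 gap 0.76 F [ 0.18 -0.45 -0.47]
```

View pics/w20b.png

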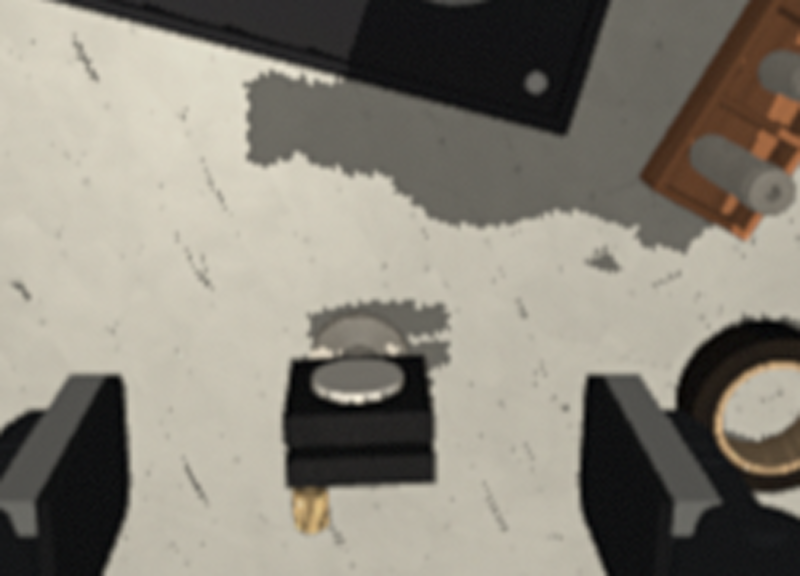

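```bash
python3 - <<'E'
from h import *
s=load('w20');w=load('w9')
g=lambda u,v:((u+.5)/3.2-.5+150,(v+.5)/3.2-.5+120)
q=[onplane(s,*g(*p),.07) for p in [(286,416),(432,411),(435,481),(290,485)]]
print(np.round(q,4),np.mean(q,0),[np.linalg.norm(q[i]-q[(i+1)%4]) for i in range(4)])
d=q[1]-q[0];d2=q[2]-q[3];print([np.degrees(np.arctan2(-e[0],e[1])) for e in (d,d2)])
g9=lambda u,v:((u+.5)/5-.5+412,(v+.5)/5-.5+150)
print('front-bottom-left corner tri',tri([(s,*g(293,358)),(w,*g9(120,240))]),'front right',tri([(s,*g(425,356)),(w,*g9(402,138))]))
print('front-top-left',tri([(s,*g(286,414)),(w,*g9(290,340))]))
E
```

```text
[[0.6336 0.1467 0.07  ]
 [0.6193 0.1819 0.07  ]
 [0.6379 0.19   0.07  ]
 [0.6522 0.1543 0.07  ]] [0.63576961 0.16819482 0.07      ] [np.float64(0.0379642348816838), np.float64(0.02032305536709387), np.float64(0.03846016151290838), np.float64(0.020062643732690972)]
[np.float64(22.232254586069196), np.float64(21.851472393226864)]
front-bottom-left corner tri (array([0.63413462, 0.14646425, 0.0314522 ]), [0.00030555907069822544, 0.0003055590706984956]) front right (array([0.62020625, 0.18302694, 0.03042207]), [7.0031795754585695e-06, 7.0031795754731e-06])
front-top-left (array([0.63440411, 0.14678308, 0.06858954]), [0.0005655426919670607, 0.0005655426919670062])
```

```bash
python3 -c "
from h import *
plan((.6358,.1682,.1),22)"
```

```text
t 24.0 tcp [0.5789 0.1447 0.1744] shift [2.974 0.1   2.461] turn [-0.378 -0.003 -0.001] dist 96.5 gap 0.758 F [ 0.62  0.02 -0.15]
```

>>> {"op": "carry_out", "data": {
  "commands": [
    [[0.4,0,0.5,-0.1,0,0,65],[1.1,0.1,1.3,-0.3,0,0,65],[1.9,0.1,2,-0.4,0,0,65],[2.6,0.1,2.4,-0.4,0,0,65],[2.9,0.1,2.45,-0.4,0,0,65]]
  ]
}}

```text
t: 24.5
tcp_pos: [0.6365, 0.1689, 0.099]
tool_rot: [-0.136, 0.695, 0.136, 0.693]
force: [-0.5, 0.8, -0.5]
finger_gap: 0.757
```

```bash
python3 -c "
from h import *
plan((.6358,.1682,.031),22)
s=snap('wrist','w21')"
```

```text
t 24.5 tcp [0.6365 0.1689 0.099 ] shift [ 2.721 -0.019 -0.032] turn [ 0.035 -0.019 -0.007] dist 68.0 gap 0.757 F [-0.5   0.82 -0.48]
```

View pics/w21.png

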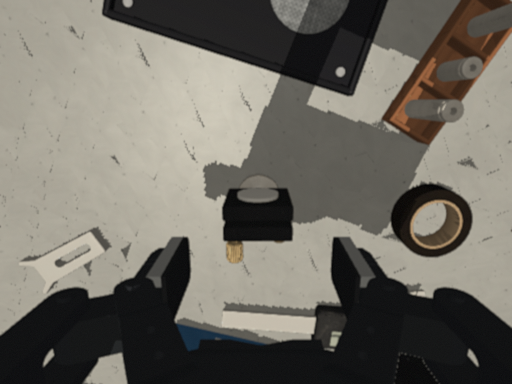

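>>> {"op": "carry_out", "data": {
  "commands": [
    [[0.4,0,0,0,0,0,65],[1.1,0,-0.03,0,0,0,65],[1.9,0,-0.03,0,0,0,65],[2.5,0,-0.03,0,0,0,65],[2.7,0,-0.03,0,0,0,65]]
  ]
}}

```text
t: 25.05
tcp_pos: [0.6339, 0.168, 0.0328]
tool_rot: [-0.136, 0.695, 0.136, 0.693]
force: [0.0, -0.4, 0.1]
finger_gap: 0.761
```

>>> {"op": "carry_out", "data": {
  "commands": [
    [[0,0,0,0,0,0,58],[0,0,0,0,0,0,51],[0,0,0,0,0,0,45],[0,0,0,0,0,0,39],[0,0,0,0,0,0,34]]
  ],
  "force": 30
}}

```text
t: 25.55
tcp_pos: [0.636, 0.1683, 0.0354]
tool_rot: [-0.136, 0.693, 0.136, 0.695]
force: [-0.2, -0.7, 3.4]
finger_gap: 0.465
```

>>> {"op": "carry_out", "data": {
  "commands": [
    [[0,0,0,0,0,0,30],[0,0,0,0,0,0,30],[0,0,0,0,0,0,30],[0,0,0,0,0,0,30],[0,0,0,0,0,0,30]]
  ]
}}

```text
t: 26.05
tcp_pos: [0.636, 0.1682, 0.0354]
tool_rot: [-0.136, 0.693, 0.136, 0.695]
force: [0.4, -1.1, 5.6]
finger_gap: 0.462
```

```bash
python3 -c "
from h import *
plan((.6358,.1682,.031),22)
s=snap('wrist','w22')"
```

```text
t 26.05 tcp [0.636  0.1682 0.0354] shift [ 0.176  0.001 -0.007] turn [0.03  0.022 0.008] dist 4.4 gap 0.462 F [ 0.44 -1.1   5.64]
```

View pics/w22.png

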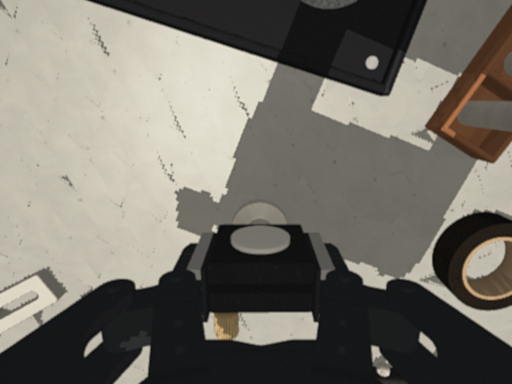

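>>> {"op": "carry_out", "data": {
  "commands": [
    [[-0.3,0,0,0,0,0,30],[-1,0,0,0,0,0,30],[-2.2,0,0,0,0,0,30],[-3.6,0,0,0,0,0,30],[-4.6,0,0,0,0,0,30]]
  ]
}}

```text
t: 26.6
tcp_pos: [0.6352, 0.1684, 0.151]
tool_rot: [-0.136, 0.694, 0.136, 0.694]
force: [1.1, 0.2, -1.6]
finger_gap: 0.466
```

```bash
python3 -c "
from h import *
s=load('w20')
g=lambda u,v:((u+.5)/3.2-.5+150,(v+.5)/3.2-.5+120)
a=np.radians(22);x=np.array([np.cos(a),np.sin(a)])
for z in (0,.004,.006):
  for p in [(360,314),(313,345),(411,345)]:
    e=onplane(s,*g(*p),z)[:2]-[.6358,.1682]; print(z,p,e@x,e@[-x[1],x[0]])
plan((.498,.1475,.15),5.3)"
```

```text
0 (360, 314) -0.011411745806098468 0.0005468498441851257
0 (313, 345) -0.0011471328221472682 -0.01515252813960157
0 (411, 345) -7.625366139218329e-05 0.016862606525815237
0.004 (360, 314) -0.012909280202020946 0.0005739339905108604
0.004 (313, 345) -0.0027738847280259506 -0.014927810187296237
0.004 (411, 345) -0.0017164864787122076 0.016684297497089228
0.006 (360, 314) -0.013658047399982179 0.0005874760636737407
0.006 (313, 345) -0.0035872606809652353 -0.014815451211143579
0.006 (411, 345) -0.002536602887372272 0.016595142982726244
t 26.6 tcp [0.6352 0.1684 0.151 ] shift [ 0.035  1.295 -5.397] turn [ 3.37e+00  7.00e-03 -1.00e-03] dist 138.8 gap 0.466 F [ 1.1   0.21 -1.58]
```

>>> {"op": "carry_out", "data": {
  "commands": [
    [[0,0.2,-0.6,0.4,0,0,30],[0,0.5,-1.8,1.1,0,0,30],[0,0.8,-3.2,2,0,0,30],[0,1.1,-4.5,2.9,0,0,30],[0,1.3,-5.3,3.35,0,0,30]]
  ]
}}

```text
t: 27.1
tcp_pos: [0.4961, 0.1482, 0.1489]
tool_rot: [-0.033, 0.708, 0.033, 0.705]
force: [0.8, -0.4, -0.8]
finger_gap: 0.466
```

>>> {"op": "carry_out", "data": {
  "commands": [
    [[0.3,0,0,0,0,0,30],[0.8,0,0,0,0,0,30],[1.2,0,0,0,0,0,30],[1.3,0,0,0,0,0,30],[1.3,0,0,0,0,0,30]]
  ]
}}

```text
t: 27.6
tcp_pos: [0.5004, 0.1484, 0.1156]
tool_rot: [-0.033, 0.707, 0.033, 0.706]
force: [0.6, 0.7, -1.2]
finger_gap: 0.462
```

```bash
python3 -c "
from h import *
plan((.498,.1475,.0414),5.3)
s=snap('wrist','w23'); print(proj(s,(.498,.1475,.006)))"
```

```text
t 27.6 tcp [0.5004 0.1484 0.1156] shift [ 2.968 -0.026 -0.094] turn [ 0.021 -0.019 -0.001] dist 74.3 gap 0.462 F [ 0.59  0.7  -1.2 ]
[258.30147979 184.8067318 ]
```

View pics/w23.png

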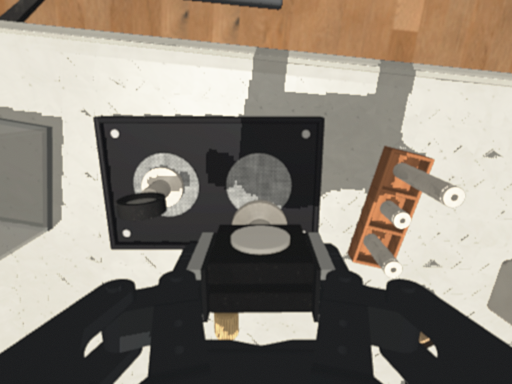

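>>> {"op": "carry_out", "data": {
  "commands": [
    [[0.4,0,-0.1,0,0,0,30],[1,-0.03,-0.1,0,0,0,30],[1.7,-0.03,-0.1,0,0,0,30],[2.3,-0.03,-0.1,0,0,0,30],[2.65,-0.03,-0.1,0,0,0,30]]
  ]
}}

```text
t: 28.15
tcp_pos: [0.4972, 0.1474, 0.0493]
tool_rot: [-0.033, 0.707, 0.033, 0.706]
force: [0.1, -0.4, -1.0]
finger_gap: 0.458
```

>>> {"op": "carry_out", "data": {
  "commands": [
    [[0.05,0,0,0,0,0,30],[0.1,0,0,0,0,0,30],[0.15,0,0,0,0,0,30],[0.2,0,0,0,0,0,30],[0.2,0,0,0,0,0,30]]
  ]
}}

```text
t: 28.65
tcp_pos: [0.4979, 0.1475, 0.0459]
tool_rot: [-0.033, 0.706, 0.033, 0.707]
force: [-0.3, -0.8, -2.2]
finger_gap: 0.46
```

```bash
python3 -c "
from h import *
plan((.498,.1475,.0414),5.3)
s=snap('wrist','w24'); print(proj(s,(.498,.1475,.006)))"
```

```text
t 28.65 tcp [0.4979 0.1475 0.0459] shift [0.179 0.002 0.002] turn [0.021 0.008 0.   ] dist 4.5 gap 0.46 F [-0.27 -0.81 -2.16]
[258.76052897 218.29817867]
```

View pics/w24.png

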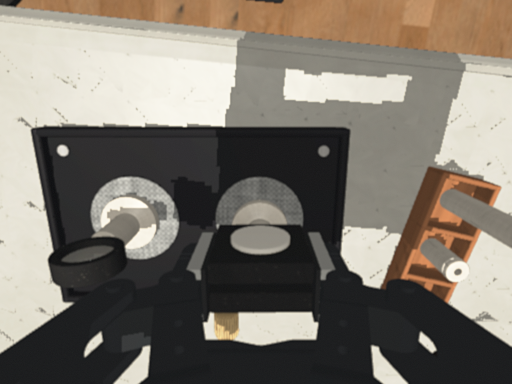

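>>> {"op": "carry_out", "data": {
  "commands": [
    [[0,0,-0.06,0,0,0,30],[0.03,0,-0.12,0,0,0,30],[0.08,0,-0.12,0,0,0,30],[0.13,0,-0.12,0,0,0,30],[0.17,0,-0.12,0,0,0,30]]
  ]
}}

```text
t: 29.2
tcp_pos: [0.4948, 0.1471, 0.0413]
tool_rot: [-0.033, 0.706, 0.033, 0.706]
force: [-2.5, -0.5, 11.8]
finger_gap: 0.464
```

```bash
python3 -c "
from h import *
plan((.498,.1475,.0414),5.3)"
```

```text
t 29.2 tcp [0.4948 0.1471 0.0413] shift [-0.003  0.004  0.13 ] turn [ 0.02  -0.     0.001] dist 3.2 gap 0.464 F [-2.52 -0.54 11.77]
```

In contact at the expected height; release slowly.

>>> {"op": "carry_out", "data": {
  "commands": [
    [[-0.02,0,0,0,0,0,38],[-0.02,0,0,0,0,0,42],[-0.02,0,0,0,0,0,46],[-0.02,0,0,0,0,0,51],[-0.02,0,0,0,0,0,55]]
  ]
}}

```text
t: 29.7
tcp_pos: [0.4948, 0.1471, 0.0418]
tool_rot: [-0.033, 0.706, 0.033, 0.706]
force: [-0.5, -0.1, 0.3]
finger_gap: 0.645
```

>>> {"op": "carry_out", "data": {
  "commands": [
    [[0,0,0,0,0,0,55],[-0.5,0,0,0,0,0,55],[-1.5,0,0,0,0,0,55],[-3,0,0,0,0,0,55],[-4.5,0,0,0,0,0,55]]
  ]
}}

```text
t: 30.2
tcp_pos: [0.4942, 0.1471, 0.1559]
tool_rot: [-0.033, 0.707, 0.033, 0.706]
force: [0.6, 0.5, 0.8]
finger_gap: 0.645
```

>>> {"op": "carry_out", "data": {
  "commands": [
    [[-1,-1,0,0,0,0,55],[-2,-2.5,0,0,0,0,55],[-2.3,-4,0,0,0,0,55],[-2.3,-4.5,0,0,0,0,55],[-2.3,-4.5,0,0,0,0,55]]
  ]
}}

```text
t: 30.7
tcp_pos: [0.5054, 0.0339, 0.2125]
tool_rot: [-0.032, 0.706, 0.032, 0.707]
force: [0.3, 0.1, -0.7]
finger_gap: 0.643
```

```bash
python3 -c "
from h import *
plan((.505,-.095,.22),90)
s=snap('wrist','w25');snap('scene','s25')
cv2.imwrite('pics/w25b.png',cv2.resize(cv2.imread('pics/w25.png'),None,fx=1.55,fy=1.55,interpolation=cv2.INTER_CUBIC))
im=cv2.imread('pics/s25.png');cv2.imwrite('pics/s25c.png',cv2.resize(im[130:270,150:330],None,fx=4,fy=4,interpolation=cv2.INTER_CUBIC))"
```

```text
t 30.7 tcp [0.5054 0.0339 0.2125] shift [-0.302 -5.131 -0.485] turn [-1.6957e+01  9.0000e-03  9.0000e-03] dist 129.1 gap 0.643 F [ 0.29  0.09 -0.73]
```

View pics/w25b.png

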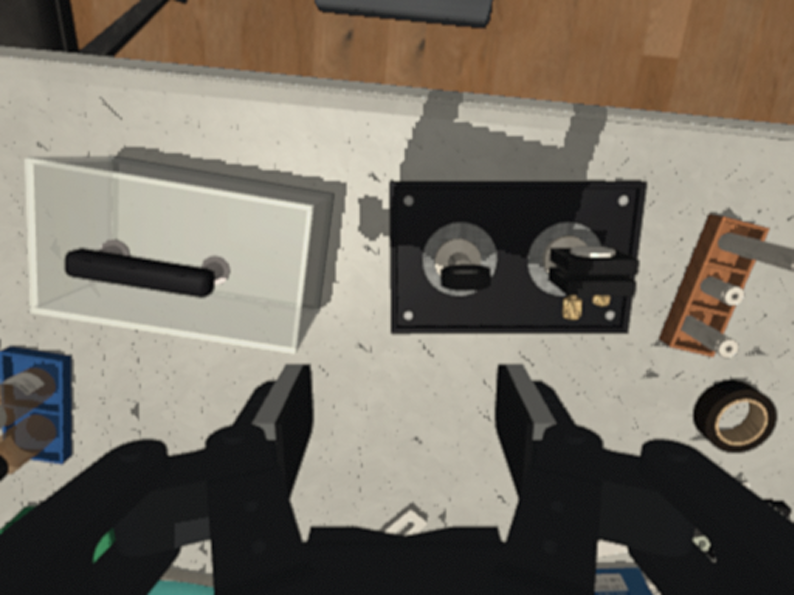

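View pics/s25c.png

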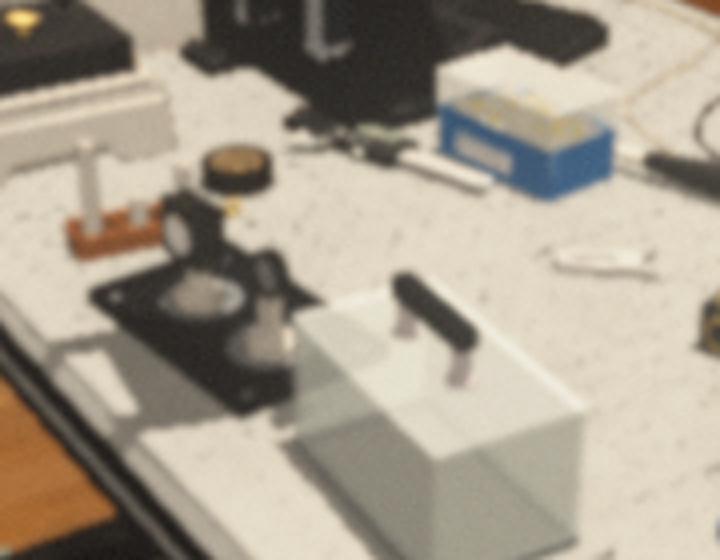

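```bash
python3 - <<'E'
from h import *
st=manip.sense();print(np.round(st['q'],3))
s=load('w25');w=load('w8');t=load('top0')
g=lambda u,v,k=1.55,ox=0,oy=0:((u+.5)/k-.5+ox,(v+.5)/k-.5+oy)
for p in [(572,308),(601,301)]: print('brass',onplane(s,*g(*p),.06))
print('mirror top corners',[np.round(onplane(s,*g(*p),.076),4) for p in [(551,257),(637,262),(634,296),(554,291)]])
a=[onplane(s,*g(*p),.119) for p in [(67,262),(213,283)]];print('handle',np.round(a,4),np.mean(a,0),np.linalg.norm(a[0]-a[1]))
c=[onplane(s,*g(*p),.085) for p in [(27,158),(312,206),(295,352),(34,312)]];print('cov',np.round(c,4),np.mean(c,0))
c=[onplane(s,*g(*p),.012) for p in [(391,182),(646,182),(629,333),(392,333)]];print('tray',np.round(c,4),np.mean(c,0))
print('foot lens',onplane(s,*g(459,252),.01))
im=cv2.imread('pics/w25.png')
cv2.imwrite('pics/w25c.png',cv2.resize(im[110:230,245:425],None,fx=4.3,fy=4.3,interpolation=cv2.INTER_CUBIC))
cv2.imwrite('pics/w25d.png',cv2.resize(im[90:235,10:230],None,fx=3.6,fy=3.6,interpolation=cv2.INTER_CUBIC))
E
```

```text
[-1.510e-01  3.960e-01  1.749e+00  1.000e-03  9.990e-01 -1.816e+00]
brass [0.51849703 0.13945799 0.06      ]
brass [0.51248089 0.15626309 0.06      ]
mirror top corners [array([0.4854, 0.1162, 0.076 ]), array([0.4839, 0.1651, 0.076 ]), array([0.5037, 0.1677, 0.076 ]), array([0.5049, 0.1213, 0.076 ])]
handle [[ 0.5013 -0.1272  0.119 ]
 [ 0.5053 -0.0578  0.119 ]] [ 0.50329793 -0.09248129  0.119     ] 0.06948490941691537
cov [[ 0.4569 -0.1651  0.085 ]
 [ 0.4681 -0.0174  0.085 ]
 [ 0.5521 -0.0238  0.085 ]
 [ 0.5413 -0.1706  0.085 ]] [ 0.50462045 -0.09422382  0.085     ]
tray [[0.4562 0.0218 0.012 ]
 [0.4408 0.1905 0.012 ]
 [0.5468 0.2019 0.012 ]
 [0.5623 0.0314 0.012 ]] [0.50150199 0.11140252 0.012     ]
foot lens [0.49929641 0.07273216 0.01      ]
```

View pics/w25c.png

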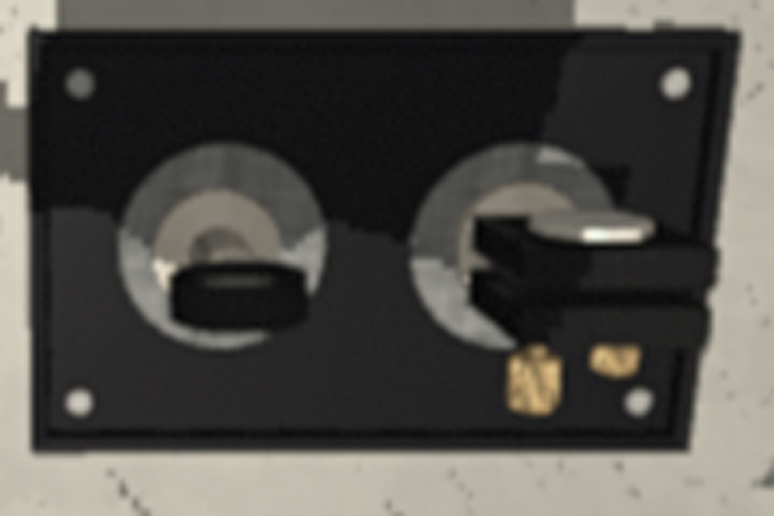

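View pics/w25d.png

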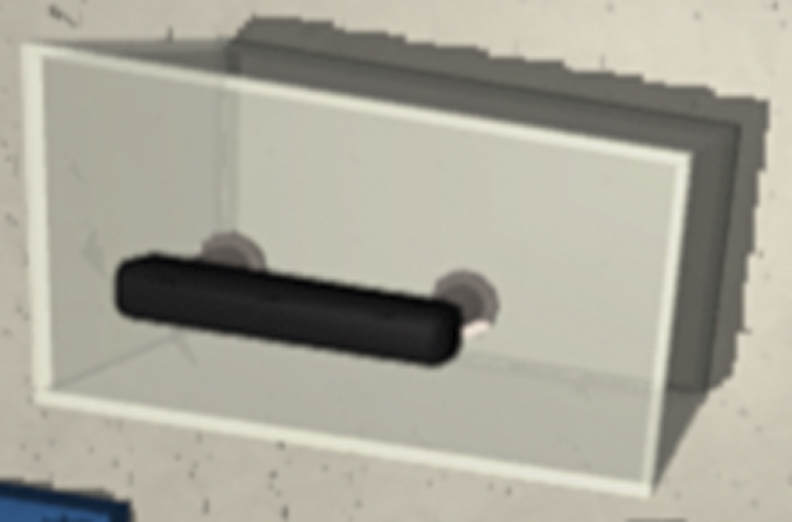

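>>> {"op": "carry_out", "data": {
  "commands": [
    [[0,-0.8,0,1,0,0,50],[0,-2,-0.1,2.6,0,0,50],[0,-3.4,-0.2,4.2,0,0,50],[0,-4.5,-0.4,5.8,0,0,50],[0,-5.1,-0.5,7.4,0,0,50]]
  ]
}}

```text
t: 31.3
tcp_pos: [0.5045, -0.093, 0.2109]
tool_rot: [0.194, 0.681, -0.194, 0.679]
force: [0.1, 0.1, -1.0]
finger_gap: 0.585
```

>>> {"op": "carry_out", "data": {
  "commands": [
    [[0,0,0,1.6,0,0,50],[0,0,0,3.2,0,0,50],[0,0,0,4.8,0,0,50],[0,0,0,6.4,0,0,50],[0,0,0,8,0,0,50]]
  ]
}}

```text
t: 31.8
tcp_pos: [0.5044, -0.0908, 0.2109]
tool_rot: [0.415, 0.574, -0.415, 0.572]
force: [-0.5, 0.5, 0.2]
finger_gap: 0.582
```

```bash
python3 -c "
from h import *
plan((.504,-.0933,.17),-94)"
```

```text
t 31.8 tcp [ 0.5044 -0.0908  0.2109] shift [ 1.634 -0.041  0.093] turn [ 4.439 -0.022  0.025] dist 40.9 gap 0.582 F [-0.53  0.51  0.19]
```

>>> {"op": "carry_out", "data": {
  "commands": [
    [[0.3,0,0.1,1.5,0,0,50],[0.8,0,0.1,3,0,0,50],[1.3,0,0.1,4.2,0,0,50],[1.6,0,0.1,4.4,0,0,50],[1.6,0,0.1,4.4,0,0,50]]
  ]
}}

```text
t: 32.3
tcp_pos: [0.5046, -0.0937, 0.1703]
tool_rot: [-0.514, -0.486, 0.515, -0.484]
force: [-0.5, -0.4, 0.2]
finger_gap: 0.594
```

```bash
python3 -c "
from h import *
plan((.504,-.0933,.096),-94)
s=snap('wrist','w26')"
```

```text
t 32.3 tcp [ 0.5046 -0.0937  0.1703] shift [ 2.972 -0.015 -0.009] turn [ 0.118 -0.018  0.044] dist 74.3 gap 0.594 F [-0.52 -0.36  0.18]
```

View pics/w26.png

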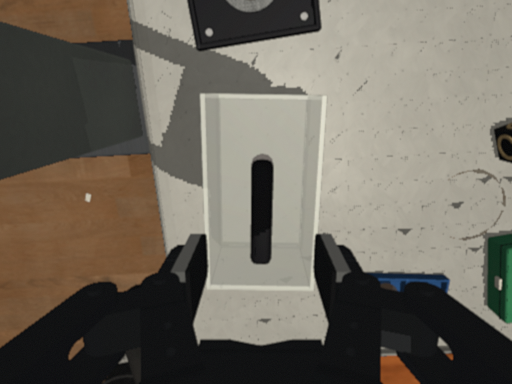

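```bash
python3 -c "
from h import *
s=load('w26')
a=onplane(s,262,156.5,.119);b=onplane(s,261,264,.119);print(a,b,(a+b)/2,np.linalg.norm(a-b),np.degrees(np.arctan2(-(a-b)[0],(a-b)[1])))
c=[onplane(s,*p,.085) for p in [(202,95),(326,97),(313,289),(210,287)]];print(np.round(c,4),np.mean(c,0))
w=load('w25');g=lambda u,v,k=1.55:((u+.5)/k-.5,(v+.5)/k-.5)
print(tri([(s,262,157),(w,*g(213,283))]),tri([(s,261,264),(w,*g(67,262))]))
plan((.5035,-.0925,.096),-93.5)
"
```

```text
[ 0.50775869 -0.05708243  0.119     ] [ 0.5028934  -0.12876209  0.119     ] [ 0.50532605 -0.09292226  0.119     ] 0.0718445893039057 -3.8830193848211265
[[ 0.4696 -0.0188  0.085 ]
 [ 0.5529 -0.0251  0.085 ]
 [ 0.5418 -0.1715  0.085 ]
 [ 0.4601 -0.165   0.085 ]] [ 0.50607998 -0.0950902   0.085     ]
(array([ 0.50726206, -0.05898114,  0.11378863]), [0.0008125509061362044, 0.0008125509061362164]) (array([ 0.50282709, -0.13159047,  0.11295535]), [0.0003986412927469337, 0.000398641292746932])
t 32.35 tcp [ 0.5052 -0.0942  0.1711] shift [ 3.002 -0.067 -0.059] turn [ 0.015 -0.011  0.025] dist 75.1 gap 0.579 F [-0.27 -0.55  0.41]
```

>>> {"op": "carry_out", "data": {
  "commands": [
    [[0.4,0,0,0.05,0,0,50],[1.2,0,0,0.1,0,0,50],[2,0,0,0.1,0,0,50],[2.7,0,0,0.1,0,0,50],[2.95,0,0,0.1,0,0,50]]
  ]
}}

```text
t: 32.85
tcp_pos: [0.5048, -0.0949, 0.0965]
tool_rot: [-0.517, -0.483, 0.518, -0.481]
force: [-0.3, -0.5, 0.2]
finger_gap: 0.587
```

>>> {"op": "carry_out", "data": {
  "commands": [
    [[0,0,0,0,0,0,42],[0,0,0,0,0,0,34],[0,0,0,0,0,0,26],[0,0,0,0,0,0,18],[0,0,0,0,0,0,10]]
  ],
  "force": 60
}}

```text
t: 33.35
tcp_pos: [0.5055, -0.0954, 0.0988]
tool_rot: [-0.517, -0.482, 0.518, -0.482]
force: [-2.1, -0.4, 5.8]
finger_gap: 0.148
```

>>> {"op": "carry_out", "data": {
  "commands": [
    [[0,0,0,0,0,0,4],[0,0,0,0,0,0,4],[0,0,0,0,0,0,4],[0,0,0,0,0,0,4],[0,0,0,0,0,0,4]]
  ]
}}

```text
t: 33.85
tcp_pos: [0.5055, -0.0954, 0.0987]
tool_rot: [-0.517, -0.482, 0.518, -0.482]
force: [-2.5, -0.1, 5.6]
finger_gap: 0.153
```

```bash
python3 -c "
from h import *
plan((.505,-.0933,.096),-94)
s=snap('wrist','w27')"
```

```text
t 33.85 tcp [ 0.5055 -0.0954  0.0987] shift [ 0.109 -0.025 -0.082] turn [-0.018  0.003 -0.   ] dist 3.5 gap 0.153 F [-2.49 -0.05  5.57]
```

View pics/w27.png

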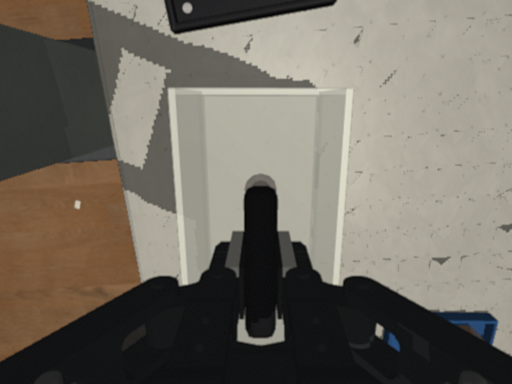

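>>> {"op": "carry_out", "data": {
  "commands": [
    [[-0.3,0,0,0,0,0,4],[-0.9,0,0,0,0,0,4],[-1.9,0,0,0,0,0,4],[-3,0,0,0,0,0,4],[-4.1,0,0,0,0,0,4]]
  ]
}}

```text
t: 34.4
tcp_pos: [0.5053, -0.0951, 0.2013]
tool_rot: [-0.517, -0.482, 0.518, -0.481]
force: [-0.4, 0.6, -3.0]
finger_gap: 0.153
```

>>> {"op": "carry_out", "data": {
  "commands": [
    [[-0.5,0,0,0,0,0,4],[-0.7,0,0,0,0,0,4],[-0.7,0,0,0,0,0,4],[-0.7,0,0,0,0,0,4],[-0.7,0,0,0,0,0,4]]
  ]
}}

```text
t: 34.9
tcp_pos: [0.5049, -0.095, 0.2169]
tool_rot: [-0.517, -0.483, 0.518, -0.481]
force: [-0.2, 0.2, -3.7]
finger_gap: 0.15
```

```bash
python3 -c "
from h import *
plan((.5015,.11,.21),-84.7)
s=snap('wrist','w28');snap('scene','s28')
im=cv2.imread('pics/s28.png');cv2.imwrite('pics/s28c.png',cv2.resize(im[100:270,150:340],None,fx=4,fy=4,interpolation=cv2.INTER_CUBIC)[:600])"
```

```text
t 34.9 tcp [ 0.5049 -0.095   0.2169] shift [ 0.285 -0.722 -8.17 ] turn [-1.88  -0.012  0.028] dist 205.2 gap 0.15 F [-0.22  0.16 -3.66]
```

View pics/s28c.png

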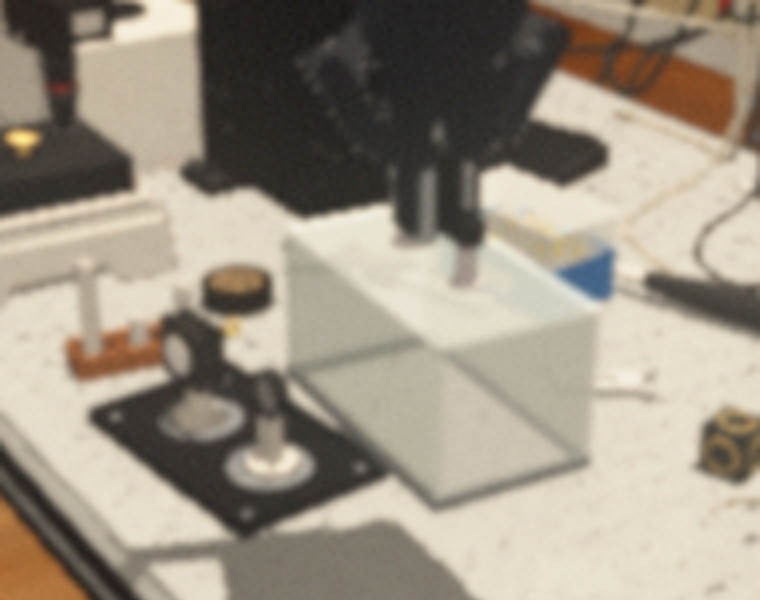

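View pics/w28.png

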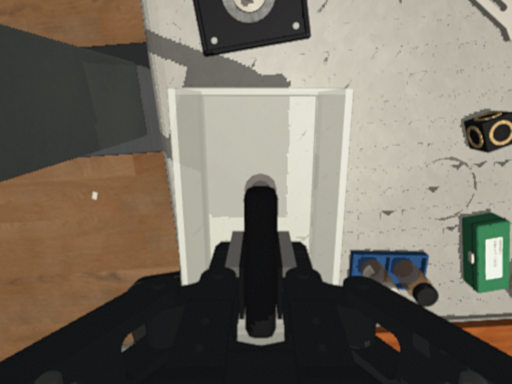

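>>> {"op": "carry_out", "data": {
  "commands": [
    [[0,0,-0.5,-0.1,0,0,4],[0,-0.1,-1.5,-0.4,0,0,4],[0,-0.2,-2.8,-0.7,0,0,4],[0,-0.4,-4.2,-1,0,0,4],[0,-0.5,-5.6,-1.3,0,0,4]]
  ]
}}

```text
t: 35.5
tcp_pos: [0.5024, 0.0472, 0.2177]
tool_rot: [0.489, 0.511, -0.489, 0.51]
force: [0.9, 0.5, -3.0]
finger_gap: 0.148
```

```bash
python3 -c "
from h import *
plan((.5015,.11,.21),-84.7)"
```

```text
t 35.5 tcp [0.5024 0.0472 0.2177] shift [ 0.312  0.072 -2.511] turn [-0.57  -0.008  0.013] dist 63.3 gap 0.148 F [ 0.87  0.51 -3.04]
```

>>> {"op": "carry_out", "data": {
  "commands": [
    [[0,0,-1.1,-0.3,0,0,4],[0,0.05,-1.9,-0.5,0,0,4],[0,0.07,-2.4,-0.55,0,0,4],[0,0.07,-2.5,-0.55,0,0,4],[0,0.07,-2.5,-0.55,0,0,4]]
  ]
}}

```text
t: 36.0
tcp_pos: [0.5022, 0.1079, 0.2179]
tool_rot: [0.477, 0.522, -0.477, 0.522]
force: [0.5, -0.5, -3.0]
finger_gap: 0.147
```

```bash
python3 -c "
from h import *
plan((.5015,.11,.21),-84.7)
s=snap('wrist','w29');snap('scene','s29')
cv2.imwrite('pics/w29b.png',cv2.resize(cv2.imread('pics/w29.png'),None,fx=1.55,fy=1.55,interpolation=cv2.INTER_CUBIC))
im=cv2.imread('pics/s29.png');cv2.imwrite('pics/s29c.png',cv2.resize(im[100:250,130:310],None,fx=4,fy=4,interpolation=cv2.INTER_CUBIC))"
```

```text
t 36.0 tcp [0.5022 0.1079 0.2179] shift [ 0.317 -0.021 -0.088] turn [-0.021  0.004  0.004] dist 8.2 gap 0.147 F [ 0.5  -0.53 -3.01]
```

View pics/w29b.png

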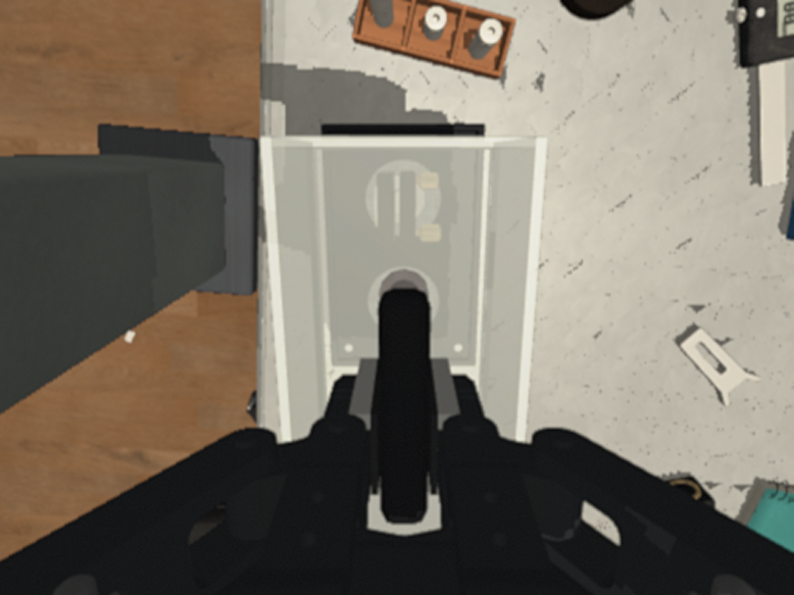

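View pics/s29c.png

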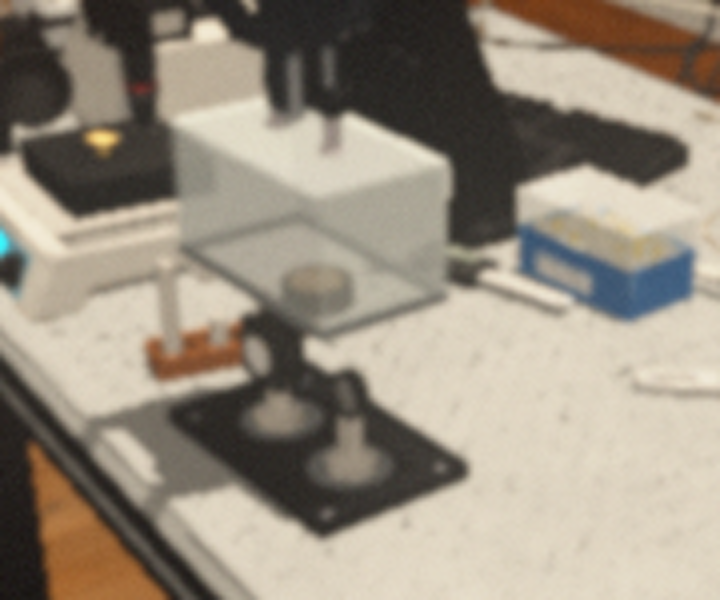

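```bash
python3 - <<'E'
from h import *
s=load('w29');g=lambda u,v,k=1.55:((u+.5)/k-.5,(v+.5)/k-.5)
st=manip.sense();tcp=st['tcp_pos'];RT=R.from_quat(st['tool_rot']).as_matrix()
print(np.round(tcp,4))
for n,p,z in [('tray +y L',(322,125),.012),('tray +y R',(484,125),.012),('screw',(348,348),.006),('screw',(458,348),.006),('covtop L',(261,138),.2032),('covtop R',(546,138),.2032),('pad B',(402,202),.006)]:
    w=onplane(s,*g(*p),z); print(n,np.round(w,4),'tool y,z',np.round(RT.T@(w-tcp),4)[1:])
E
```

```text
[0.5024 0.107  0.218 ]
tray +y L [0.4412 0.1904 0.012 ] tool y,z [-0.0535 -0.0886]
tray +y R [0.547 0.2   0.012] tool y,z [ 0.0527 -0.0888]
screw [0.4671 0.0333 0.006 ] tool y,z [-0.0417  0.0702]
screw [0.5496 0.0407 0.006 ] tool y,z [0.0411 0.0701]
covtop L [0.4533 0.1782 0.2032] tool y,z [-0.0426 -0.0753]
covtop R [0.538  0.1859 0.2032] tool y,z [ 0.0425 -0.0754]
pad B [0.4979 0.145  0.006 ] tool y,z [-0.0011 -0.0383]
```

>>> {"op": "carry_out", "data": {
  "commands": [
    [[0,0,-0.04,0,0,0,4],[0,0,-0.08,0,0,0,4],[0.2,0,-0.08,0,0,0,4],[0.6,0,-0.08,0,0,0,4],[1.1,0,-0.08,0,0,0,4]]
  ]
}}

```text
t: 36.6
tcp_pos: [0.5024, 0.1095, 0.19]
tool_rot: [0.477, 0.522, -0.477, 0.522]
force: [0.2, 0.1, -2.8]
finger_gap: 0.148
```

>>> {"op": "carry_out", "data": {
  "commands": [
    [[0.5,0,0,0,0,0,4],[1,0,0,0,0,0,4],[1.5,0,0,0,0,0,4],[1.9,0,0,0,0,0,4],[2.1,0,0,0,0,0,4]]
  ]
}}

```text
t: 37.1
tcp_pos: [0.5014, 0.1096, 0.1366]
tool_rot: [0.476, 0.523, -0.478, 0.521]
force: [-0.2, 0.3, -2.1]
finger_gap: 0.149
```

```bash
python3 -c "
from h import *
plan((.5017,.11,.1047),-84.7)
s=snap('wrist','w30');snap('scene','s30')
cv2.imwrite('pics/w30b.png',cv2.resize(cv2.imread('pics/w30.png'),None,fx=1.55,fy=1.55,interpolation=cv2.INTER_CUBIC))
im=cv2.imread('pics/s30.png');cv2.imwrite('pics/s30c.png',cv2.resize(im[120:270,130:310],None,fx=4,fy=4,interpolation=cv2.INTER_CUBIC))"
```

```text
t 37.1 tcp [0.5014 0.1096 0.1366] shift [ 1.276  0.015 -0.014] turn [-0.031 -0.002  0.027] dist 31.9 gap 0.149 F [-0.25  0.29 -2.14]
```

View pics/w30b.png

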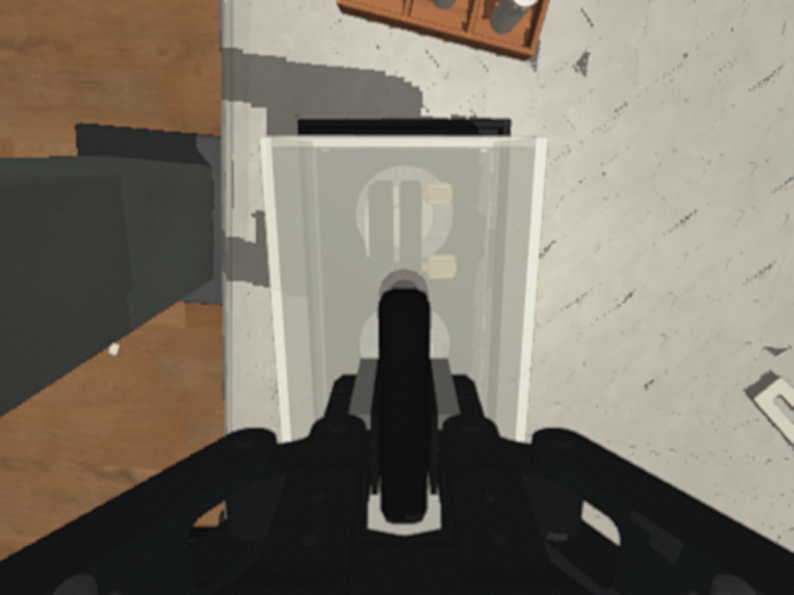

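View pics/s30c.png

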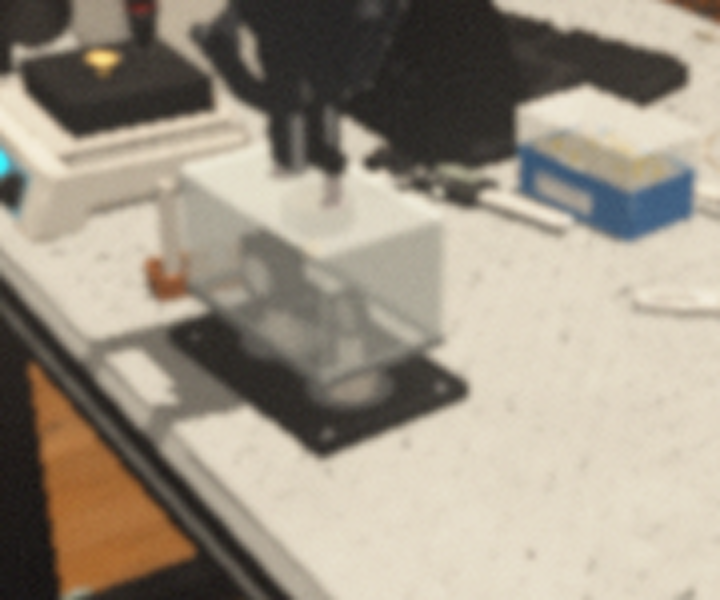

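```bash
python3 - <<'E'
from h import *
s=load('w30');g=lambda u,v,k=1.55:((u+.5)/k-.5,(v+.5)/k-.5)
st=manip.sense();tcp=st['tcp_pos'];RT=R.from_quat(st['tool_rot']).as_matrix()
print(np.round(tcp,4))
for n,p,z in [('tray +y L',(298,120),.012),('tray +y R',(511,120),.012),('covtop L',(261,138),.1218),('covtop R',(546,138),.1218)]:
    w=onplane(s,*g(*p),z); print(n,np.round(w,4),'tool y,z',np.round(RT.T@(w-tcp),4)[1:])
plan((.5017,.11,.1047),-84.7)
E
```

```text
[0.5016 0.1097 0.1371]
tray +y L [0.4409 0.1907 0.012 ] tool y,z [-0.053  -0.0861]
tray +y R [0.5473 0.2002 0.012 ] tool y,z [ 0.0538 -0.086 ]
covtop L [0.4525 0.18   0.1218] tool y,z [-0.0426 -0.0745]
covtop R [0.5373 0.1876 0.1218] tool y,z [ 0.0425 -0.0745]
t 37.2 tcp [0.5016 0.1097 0.1371] shift [ 1.297  0.007 -0.013] turn [-0.03  -0.002  0.023] dist 32.4 gap 0.148 F [-0.85  0.2  -2.79]
```

>>> {"op": "carry_out", "data": {
  "commands": [
    [[0.25,0,0,0,0,0,4],[0.5,0,0,0,0,0,4],[0.75,0,0,0,0,0,4],[0.95,0,0,0,0,0,4],[1.08,0,0,0,0,0,4]]
  ]
}}

```text
t: 37.7
tcp_pos: [0.502, 0.1097, 0.1105]
tool_rot: [0.477, 0.522, -0.477, 0.522]
force: [0.3, -0.3, -2.2]
finger_gap: 0.148
```

>>> {"op": "carry_out", "data": {
  "commands": [
    [[0.03,0,0,0,0,0,4],[0.06,0,0,0,0,0,4],[0.09,0,0,0,0,0,4],[0.12,0,0,0,0,0,4],[0.12,0,0,0,0,0,4]]
  ]
}}

```text
t: 38.2
tcp_pos: [0.5022, 0.1097, 0.1081]
tool_rot: [0.477, 0.522, -0.477, 0.522]
force: [-0.3, 0.7, -2.5]
finger_gap: 0.148
```

```bash
python3 -c "
from h import *
plan((.5017,.11,.1047),-84.7)"
```

```text
t 38.2 tcp [0.5022 0.1097 0.1081] shift [ 0.136 -0.019 -0.014] turn [-0.03   0.    -0.002] dist 3.5 gap 0.148 F [-0.34  0.69 -2.54]
```

>>> {"op": "carry_out", "data": {
  "commands": [
    [[0.03,0,0,0,0,0,4],[0.06,0,0,0,0,0,4],[0.09,0,0,0,0,0,4],[0.12,0,0,0,0,0,4],[0.14,0,0,0,0,0,4]]
  ]
}}

```text
t: 38.7
tcp_pos: [0.502, 0.1097, 0.1048]
tool_rot: [0.477, 0.522, -0.477, 0.522]
force: [-2.5, -0.5, 3.6]
finger_gap: 0.148
```

```bash
python3 -c "
from h import *
plan((.5017,.11,.1047),-84.7)"
```

```text
t 38.7 tcp [0.502  0.1097 0.1048] shift [ 0.004 -0.01  -0.012] turn [-0.029 -0.     0.005] dist 0.4 gap 0.148 F [-2.55 -0.47  3.57]
```

>>> {"op": "carry_out", "data": {
  "commands": [
    [[0.01,0,0,0,0,0,12],[0.01,0,0,0,0,0,15],[0.01,0,0,0,0,0,20],[0.01,0,0,0,0,0,30],[0.01,0,0,0,0,0,40]]
  ]
}}

```text
t: 39.2
tcp_pos: [0.5025, 0.1097, 0.1043]
tool_rot: [0.477, 0.522, -0.477, 0.522]
force: [0.3, 0.2, -0.4]
finger_gap: 0.469
```

>>> {"op": "carry_out", "data": {
  "commands": [
    [[0,0,0,0,0,0,50],[-0.3,0,0,0,0,0,50],[-1.2,0,0,0,0,0,50],[-2.5,0,0,0,0,0,50],[-4,0,0,0,0,0,50]]
  ]
}}

```text
t: 39.7
tcp_pos: [0.5013, 0.1097, 0.205]
tool_rot: [0.476, 0.523, -0.478, 0.521]
force: [0.9, -0.2, -0.5]
finger_gap: 0.585
```

>>> {"op": "carry_out", "data": {
  "commands": [
    [[-0.8,0,1,0,0,0,50],[-1.2,0,2.5,0,0,0,50],[-1.2,0,4,0,0,0,50],[-1.2,0,4.5,0,0,0,50],[-1.2,0,4.5,0,0,0,50]]
  ]
}}

```text
t: 40.2
tcp_pos: [0.5125, -0.0038, 0.2347]
tool_rot: [0.478, 0.521, -0.478, 0.521]
force: [-1.0, 0.9, 0.1]
finger_gap: 0.584
```

```bash
python3 -c "
from h import *
plan((.5017,.11,.1047),-84.7)
snap('wrist','w31');snap('scene','s31');snap('top','t31')
cv2.imwrite('pics/w31b.png',cv2.resize(cv2.imread('pics/w31.png'),None,fx=1.55,fy=1.55,interpolation=cv2.INTER_CUBIC))
im=cv2.imread('pics/s31.png');cv2.imwrite('pics/s31c.png',cv2.resize(im[140:290,150:390],None,fx=3.3,fy=3.3,interpolation=cv2.INTER_CUBIC))
im=cv2.imread('pics/t31.png')
c=im[120:275,110:380]; cv2.imwrite('pics/t31c.png',cv2.resize(c,None,fx=2.9,fy=2.9,interpolation=cv2.INTER_CUBIC))"
```

```text
t 40.2 tcp [ 0.5125 -0.0038  0.2347] shift [ 5.198 -0.038 -4.571] turn [-0.067  0.    -0.006] dist 173.1 gap 0.584 F [-1.    0.87  0.08]
```

View pics/w31b.png

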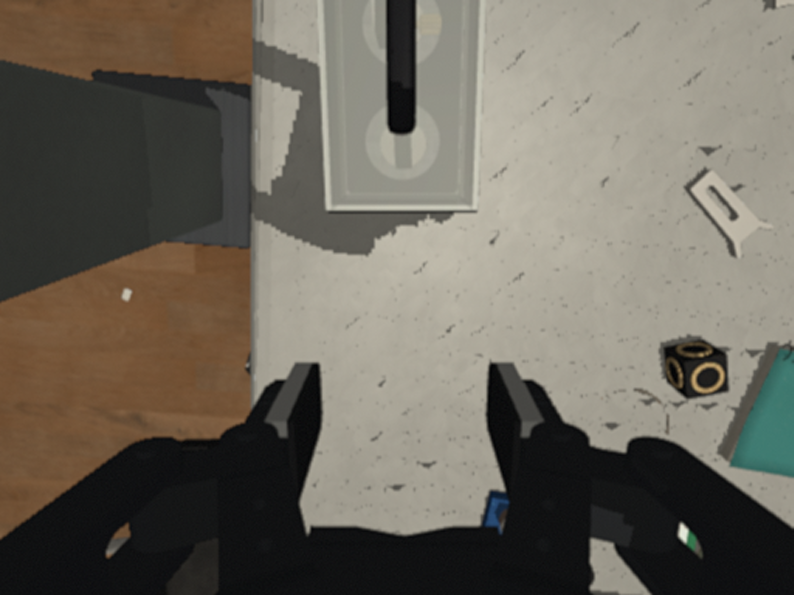

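View pics/s31c.png

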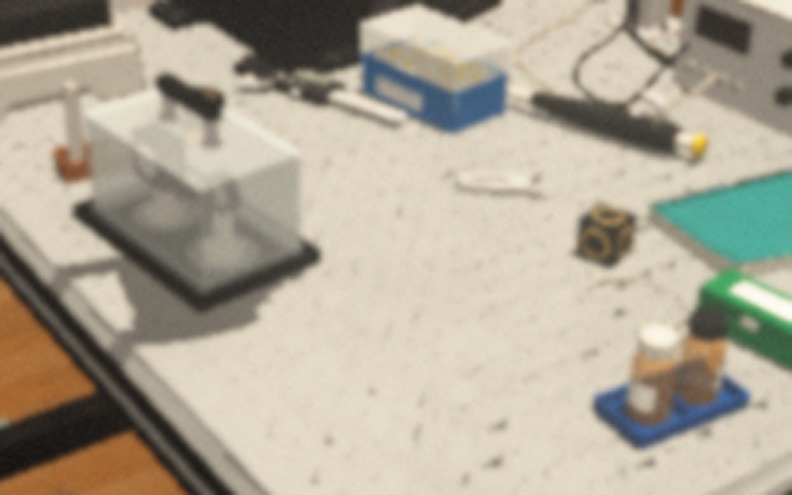

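View pics/t31c.png

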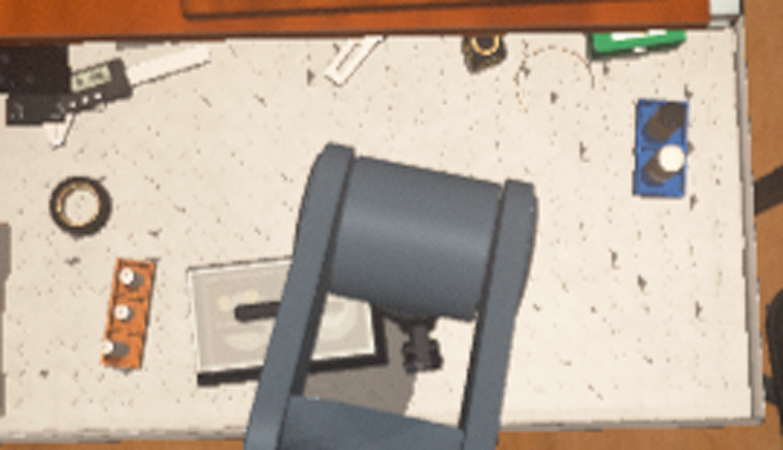

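```bash
python3 - <<'E'
from h import *
w=load('w31');c=load('s31')
g=lambda u,v,k=1.55,ox=0,oy=0:((u+.5)/k-.5+ox,(v+.5)/k-.5+oy)
S=lambda u,v:g(u,v,3.3,150,140)
for n,a,b in [('-x-y',(328,210),(205,191)),('+x-y',(477,209),(300,157))]:
    print(n,tri([(w,*g(*a)),(c,*S(*b))]))
im=cv2.imread('pics/s31.png');cv2.imwrite('pics/s31d.png',cv2.resize(im[155:240,165:255],None,fx=7,fy=7,interpolation=cv2.INTER_CUBIC))
E
```

```text
-x-y (array([0.46832682, 0.03014586, 0.08671374]), [0.002217843467937255, 0.00221784346793728])
+x-y (array([0.5515738 , 0.03888011, 0.08494647]), [0.00017676950597416495, 0.00017676950597413874])
```

View pics/s31d.png

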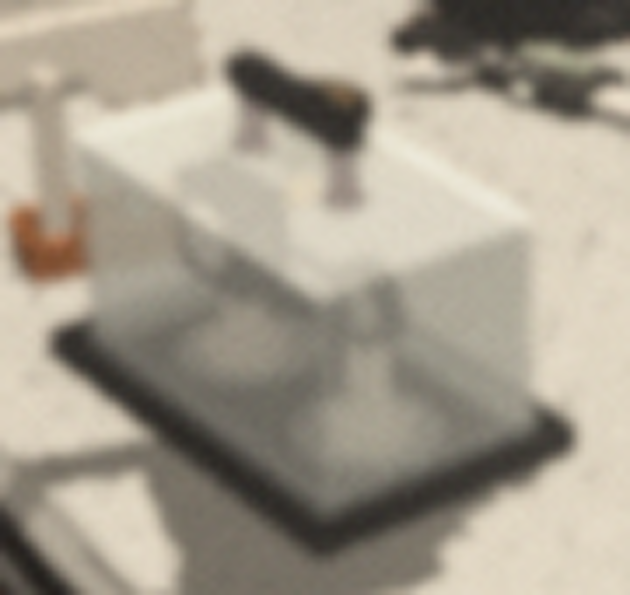

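```bash
python3 -c "
from h import *
plan((.5,0,.2),-84)
print(manip.sign_off())"
```

```text
t 40.35 tcp [ 0.5116 -0.0012  0.234 ] shift [ 1.362 -0.458 -0.09 ] turn [-0.163 -0.012  0.013] dist 36.0 gap 0.587 F [ 0.1   0.71 -0.26]
the job is handed in; nothing more can be done
None
```

I put everything away as asked and handed the job in at about 40 s. The tall post is in the free cell of the post rack, and the white-capped vial is in the free cell of the vial rack. The lens and mirror mounts stand on the two pads, and the clear cover is over them inside the tray rim.

**Last checks:**
- **Contact heights:** the lens, the mirror and the cover each touched down within about 0.3 mm of the height I expected. The force readings at touchdown were 9, 12 and 4 N.
- **Pictures:** the last views show everything upright, both feet close to the middle of their pads, and the cover inside the rim on the sides in view. Just before setting down, the cover measured within about 1 mm of the tray's centre. The gripper was clear of everything.

**One check was off:** measured from two views, the cover's top corners came out at 85 and 87 mm, where I expected 91 mm. The two agree with each other to 2 mm, so the cover looks level. I put the shortfall down to the blurry scene picture, because the touchdown height matched.

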